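# Chase the clay-press spindle nut with a crank tap

## Task

Run the cleaning tap down the brass spindle nut: crank it clockwise half a turn, then a quarter turn back to free the grit, and again half a turn forward and a quarter back, never going further forward than half a turn at a time. Finish with a last forward stroke that brings the collar down onto the nut, let go of the crank, and leave the pots and tools around it where they are.

Things in the scene. Friction and masses are not known exactly. Their poses are not given: they have to be found in the camera images.
- nut_top (a point): Centre of the top face of the brass spindle nut (56 mm across) on the sloping stand. z: axis of thread and tap, up out of the nut, leaning 28 degrees from vertical to the robot's side; x: up the slope, away from the robot; y: level, to the left. In this frame the knob's centre is at x = -55 cos a, y = 55 sin a, z = 84.5 - 0.8 a mm, a being the tap joint in rad.
- light_bar (a point): Middle of the fixed aluminium light bar over the stand: 416 mm long (along its level y axis), 26 mm wide, 18 mm thick, on two posts. It hangs above the up-slope part of the knob's circle: a gripper held upright meets it, one tilted along the tap's axis clears it.
- crank_knob (a point): Centre of the round wooden knob on the tap's teal crank: 26 mm in diameter, 55 mm long, standing along the tap's axis; the crank's bar lies 27.5 mm below its centre. It spins freely on the crank, so it can be held with unchanging orientation and carried round its circle of 55 mm radius. The frame turns with the crank; its -x axis points from the tap's axis to the knob.
- tap (a joint): Turn of tap and crank, rad: grows clockwise seen from above the crank (forward, 5 mm deeper a turn). Starts between -0.3 and 0.3; at 5.95 the dark collar (40 mm across) sits on the nut's top face and it stops. Friction about 0.12 N m (2 to 3 N at the knob); stays where it is left. Half a turn is 3.14, a quarter 1.57.
- pointer (a joint): Red drag pointer that lies around the nut beneath the crank, pushed ahead by a pin on the tap and left at the farthest forward point reached; rad, clockwise. It reads about the largest tap value so far less 0.34 (0 while the tap has not passed 0.34). Not to be touched.
- blue_cup_mid (a point): Blue cup, 68 mm wide, 75 mm tall; the point is its middle. A bystander: leave it alone.
- white_cup_mid (a point): Off-white cup, 68 mm wide, 65 mm tall; the point is its middle. A bystander: leave it alone.
- slip_jar_mid (a point): Green glass jar with white lid, 72 mm wide, 90 mm tall; the point is its middle. A bystander: leave it alone.
- plaster_mould_mid (a point): White plaster mould, a thick-walled cylinder 110 mm wide, 110 mm tall; the point is its middle. A bystander: leave it alone.
- bowl_mid (a point): Blue bowl, 130 mm wide, 55 mm tall; the point is its middle. A bystander: leave it alone.
- rib_spatula_mid (a point): Wooden-handled spatula lying flat; the point is its middle. A bystander: leave it alone.

How it is judged:
By the outcome, as a careful person would: the job done as asked, in the order asked, and still so for the second after the job is handed in, with the robot touching nothing.
It also fails if it takes over 51 s, if anything falls off the work surface, if the arm or the gripper's body presses on something with over 40 N, if the wrist force passes 120 N, or if a joint passes its speed limit or range.

## Robot

A 6-joint arm with a two-finger parallel gripper is mounted at the origin on the work surface. World frame = base frame: x ahead of the robot, y to its left, z up, the work surface at z = 0. Lengths are in m, angles in rad, forces in N, time in s.
With the tool pointing down it reaches from about 0.25 to 0.725 m from the base axis. Payload 9.7 kg.
Tool frame: the origin (TCP) lies at the very end of the fingers, on their centre line; the grasp point (between the pads) lies 19 mm behind it; x points along the fingers, y is the direction in which the jaws open and shut, and the axes are right-handed (so a half turn about x gives the same grasp; the last joint's range is limited). The gripper opens to 85 mm and grips with 20 to 120 N. Pads are 22 mm wide; open, the fingers measure 114 mm over their backs; the gripper's body (76 mm by 85 mm) begins 54 mm behind the grasp point. The pads swing forward as they close: fully open they stand 13 mm farther back than shut.
Start: joints at [-1.274, 0.087, 0.176, 1.66, 0, 1.571], TCP at [0.161, -0.526, 0.231] pointing down, gripper open.
Joint ranges: [-3.13, 3.13], [-0.85, 1.81], [-1.15, 1.24], [-2.2, 2.28], [-1.44, 1.52], [-3.14, 3.14]. Speed limits (rad/s): [2.22, 2.22, 2.57, 3.14, 3.14, 3.14].

## Interface

Orientations are given as a unit quaternion [w, x, y, z].
In Python, from workcell import get_obs, eyes, bot gives the robot as it stands.
- The arm moves only by the tool send_rows, never from a script. Its argument "moves" is a list of rows, each an object of numbers: "dx", "dy", "dz": the shift along the tool's x, y, z in m; "rx", "ry", "rz": the turn, a rotation vector about the tool's x, y, z in rad. In form: [{"dx": .., "dy": .., "dz": .., "rx": .., "ry": .., "rz": ..}, ...]. A call has 1 to 12 rows; each row shifts and turns the commanded pose from where the row before left it, along the tool's axes as they then stand; what a row does not reach is not made up. A row lasts 1/10 s, in which the tool goes at most 50 mm and 8.59 degrees, less where a joint would pass 70% of its speed; a pose out of reach is approached as far as the arm can. A call with a gripper value outside its range is refused whole. "claw" is the closure, from 0 (fully open) to 1 (shut), set as the call begins (left out, the last holds). The fingers move at their own pace and stop on an object; "newtons" is the grip in N (left out, the last holds). Time passes only in rows, so rows that do not move let the fingers close. It gives the time, the measured TCP pose, the force and the opening at its end, in the units of the state.
- get_obs(): the state, without advancing time (a new reading comes with each control period).
- eyes.get_image(name): name is "scene" or "side" or "wrist"; returns the picture (400x640x3 uint8, red, green, blue); there is no depth.
- eyes.camera_params(name): a dict with "K" (3x3 intrinsics, pixels), "extrinsics" (4x4, takes a point from camera to world coordinates); the wrist camera has in their place "hand_eye" (4x4, takes a point from camera to tool coordinates, whose origin is the TCP and whose axes are the tool frame's). Camera axes: x right, y down, z forward; pixel columns grow to the right and rows downward; lengths in m; the calibration is good to about 2 mm. A picture is of the moment at which its call begins: read the wrist's pose just before it. camera_params takes no time and is no camera call.
- bot.sign_off(): hands the job in, once; it reports no verdict.
The state is a dict: "time": time; "qpos": joint angles; "qvel": joint speeds; "joint_torque": joint torques, N m; "ee_pos": TCP position; "ee_rot": TCP orientation; "contact_force": force on the tool from outside, world axes, zero at the start; "wrist_torque": the same for the moment, N m; "width": finger opening in m.
Only numpy, scipy, OpenCV 4.12 (cv2) and the standard library are available. Lean on these libraries where they do the work, as an engineer would, in place of code of your own. Each camera call takes 0.05 s, during which the arm holds its last target.

## Working session

There is one attempt and no reset: what is moved stays moved. The work goes in short steps, Python scripts to look and compute and a tool call to move; the robot and the scene stay as the last step left them, time stands still between calls to the robot, and variables do not carry over. Pictures are saved under pics/ and viewed, and the job is handed in when it is done.

Besides the shell and the picture viewer there is one more tool, called after "Emit:" by a JSON object that holds its "method" and its "body", one argument or row to a line. send_rows: Moves the arm, as the interface text tells. Its arguments: {"type":"object","properties":{"moves":{"type":"array","items":{"type":"object","properties":{"dx":{"type":"number"},"dy":{"type":"number"},"dz":{"type":"number"},"rx":{"type":"number"},"ry":{"type":"number"},"rz":{"type":"number"}}}},"claw":{"type":"number"},"newtons":{"type":"number"}},"required":["moves"]}

```bash
ls; mkdir -p pics
python3 - <<'E'
from workcell import get_obs, eyes, bot
import cv2
o=get_obs(); print(o)
for n in ["scene","side","wrist"]:
    im=eyes.get_image(n); cv2.imwrite(f"pics/{n}0.png",im[:,:,::-1])
    p=eyes.camera_params(n); print(n,{k:v.tolist() if hasattr(v,'tolist') else v for k,v in p.items()})
E
```

```text
pics
{'time': 0.0, 'qpos': array([-1.27399582e+00,  8.74603486e-02,  1.75124209e-01,  1.65979647e+00,
       -5.42854675e-06,  1.57080329e+00]), 'qvel': array([-0.00033657, -0.00145769, -0.00022475, -0.0002851 ,  0.00059561,
        0.00090009]), 'joint_torque': array([ 8.11982736e-04, -5.20394862e+01,  4.64801538e+01,  1.64614047e-02,
        1.27584476e-04, -3.29818434e-06]), 'ee_pos': array([ 0.16078506, -0.52573176,  0.23057783]), 'ee_rot': array([-0.10408067, -0.69926334, -0.10501461,  0.69940684]), 'contact_force': array([-0.29579983,  0.65040635, -0.26444002]), 'wrist_torque': array([0.03009774, 0.04113819, 0.00344966]), 'width': 0.08549487179025154}
scene {'K': [[494.38008180999253, 0.0, 319.16545372566134], [0.0, 494.38008180999253, 202.06212748512618], [0.0, 0.0, 1.0]], 'extrinsics': [[0.6836924744523999, 0.6099992891917149, -0.4005814119036935, 1.0952024140459558], [0.7297277599494721, -0.5655281396681077, 0.3842854662912123, -0.5175500652183822], [0.007873800624826463, -0.5550484577306124, -0.8317807480547916, 1.4101668150106883], [0.0, 0.0, 0.0, 1.0]]}
side {'K': [[466.995599768054, 0.0, 323.2691691582067], [0.0, 466.995599768054, 201.7201339599438], [0.0, 0.0, 1.0]], 'extrinsics': [[-0.8545059773647828, -0.35342561664300315, 0.3806702879768401, -2.1927650494851434e-05], [-0.5193475795916976, 0.595236566602524, -0.6131651664531215, 0.883402444444561], [-0.009880598165224248, -0.7216534925293107, -0.6921839426771943, 1.193735298251878], [0.0, 0.0, 0.0, 1.0]]}
wrist {'K': [[283.2313587800511, 0.0, 321.85513290356346], [0.0, 283.2313587800511, 200.5078380497856], [0.0, 0.0, 1.0]], 'hand_eye': [[0.0001781063096031855, -0.30977596274217145, 0.9508095609454623, -0.1415670338470249], [0.9999993320073489, -0.001030692746039099, -0.0005231226617352326, 0.000751069890210454], [0.0011420433435023534, 0.9508090189831102, 0.30977557224122365, -0.0796613329389569], [0.0, 0.0, 0.0, 1.0]]}
```

View pics/scene0.png

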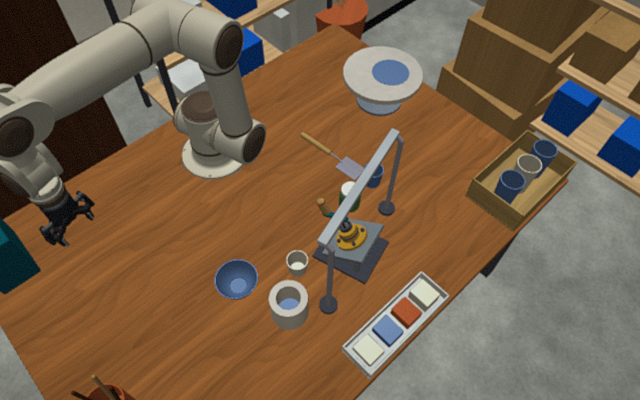

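View pics/side0.png

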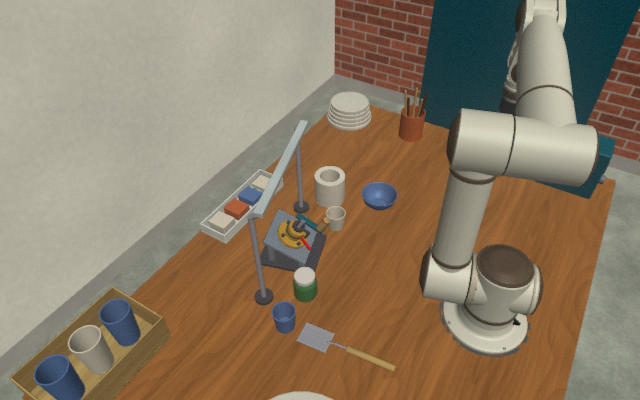

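View pics/wrist0.png

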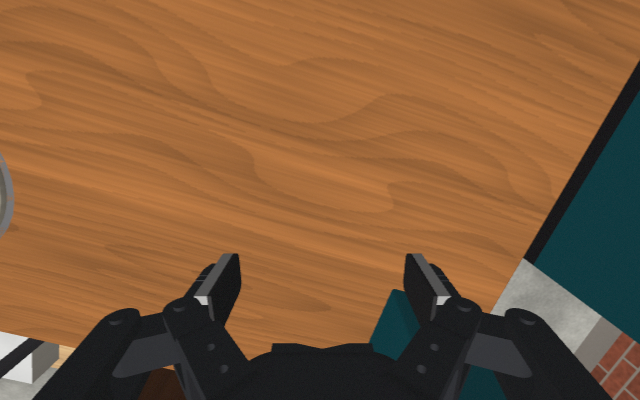

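Run:
```python
import cv2
a=cv2.imread("pics/scene0.png")[120:330,200:420]; cv2.imwrite("pics/sc_crop.png",cv2.resize(a,None,fx=3.5,fy=2.8*1,interpolation=cv2.INTER_CUBIC))
a=cv2.imread("pics/side0.png")[110:310,190:410]; cv2.imwrite("pics/si_crop.png",cv2.resize(a,None,fx=3.5,fy=2.8,interpolation=cv2.INTER_CUBIC))
```

```text
(no output)
```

View pics/sc_crop.png

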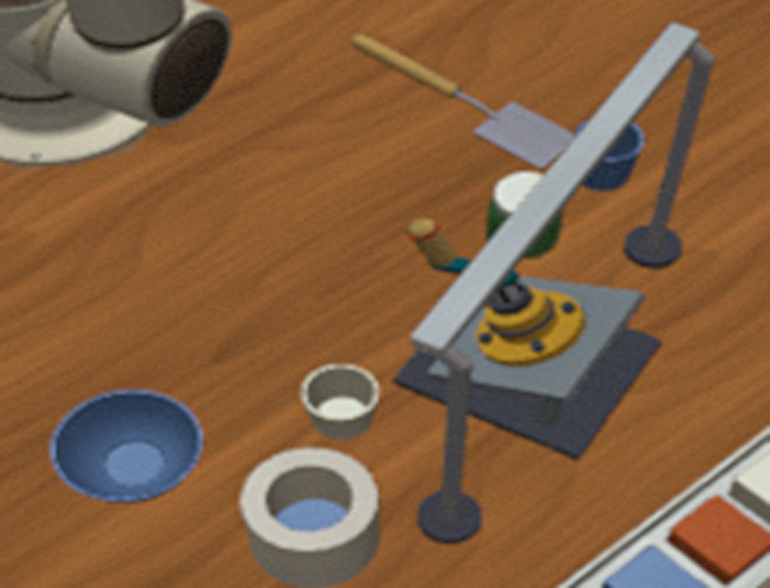

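View pics/si_crop.png

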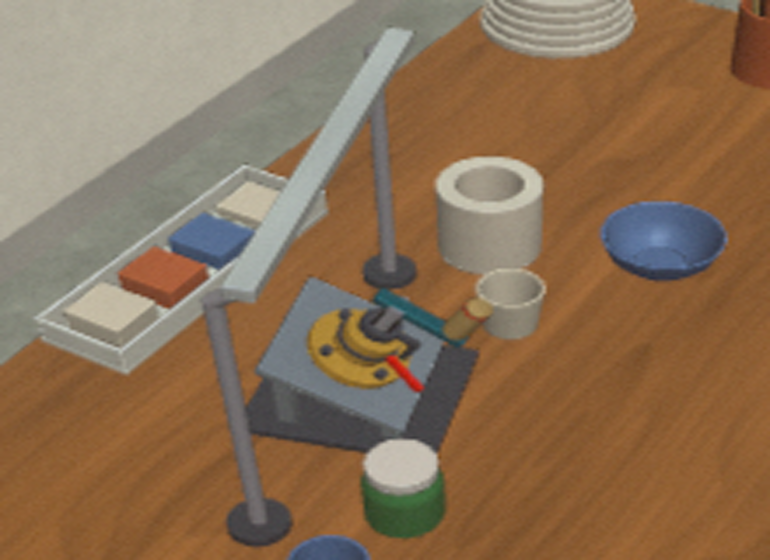

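```bash
cat > h.py <<'E'
import numpy as np, cv2
from workcell import eyes
from scipy.optimize import least_squares
C={n:eyes.camera_params(n) for n in ["scene","side"]}
def P(n):
    p=C[n]; return p["K"]@np.linalg.inv(p["extrinsics"])[:3]
def tri(a,b):
    X=cv2.triangulatePoints(P("scene"),P("side"),np.float64(a).reshape(2,1),np.float64(b).reshape(2,1))[:,0]
    X=X[:3]/X[3]; e=[np.round(proj(n,X)-np.array(q),1) for n,q in (("scene",a),("side",b))]
    return X,e
def proj(n,X):
    h=P(n)@np.append(X,1); return h[:2]/h[2]
def sc(x,y): return (200+(x)/3.5,120+y/2.8)
def si(x,y): return (190+x/3.5,110+y/2.8)
E
python3 - <<'E'
from h import *
for nm,a,b in [("knobtop",(424,227),(478,308)),("knobbot",(440,262),(455,332)),
 ("bar -y",(427,343),(400,31)),("bar +y",(683,30),(229,297)),
 ("post-y foot",(449,517),(390,270)),("post+y foot",(653,247),(259,521)),
 ("flange",(531,327),(357,345)),("collar",(512,293),(381,322)),
 ("plate far",(640,293),(262,370)),
 ("plate c2",(566,396),(313,280)),
 ("white cup rim",(340,397),(510,290)),("mould top",(311,497),(489,184)),("jar top",(526,190),(401,462)),("bowl rim",(127,443),(663,238))]:
    X,e=tri(sc(*a),si(*b)); print(nm,np.round(X,4),*e)
E
```

```text
knobtop [0.5058 0.0541 0.1858] [-0.4 -0.1] [-0.5  0.1]
knobbot [0.527  0.0558 0.1384] [-0. -0.] [-0.  0.]
bar -y [ 0.6862 -0.1154  0.3778] [-0.4 -0.1] [-0.4  0.1]
bar +y [0.5667 0.2834 0.3724] [0.9 0.1] [ 1.1 -0. ]
post-y foot [ 0.7076 -0.1034  0.0094] [-0.4 -0.1] [-0.3  0. ]
post+y foot [0.5927 0.2794 0.0086] [-0.4 -0. ] [-0.4  0. ]
flange [0.6194 0.079  0.0871] [-0.2 -0. ] [-0.2  0. ]
collar [0.5948 0.0748 0.1346] [-0.5 -0.1] [-0.6  0.1]
plate far [0.6606 0.1691 0.1081] [-0.7 -0.1] [-0.8  0. ]
plate c2 [0.7036 0.0309 0.1077] [-0.9 -0.1] [-0.9  0.1]
white cup rim [ 0.5576 -0.0923  0.0595] [-0.3 -0.1] [-0.3  0.1]
mould top [ 0.6455 -0.1998  0.1119] [-0.4 -0.1] [-0.3  0.1]
jar top [0.4904 0.2025 0.0953] [0. 0.] [ 0. -0.]
bowl rim [ 0.4727 -0.2593  0.053 ] [-0. -0.] [-0.  0.]
```

```bash
cat >> h.py <<'E'
from scipy.spatial.transform import Rotation as Rn
T=np.deg2rad(28)
def Rnut(psi):
    xh=np.array([np.cos(psi),np.sin(psi),0]);k=np.array([0,0,1.])
    z=np.cos(T)*k-np.sin(T)*xh; x=np.cos(T)*xh+np.sin(T)*k
    return np.c_[x,np.cross(z,x),z]
def knob(N,psi,a,dz=0): return N+Rnut(psi)@np.array([-.055*np.cos(a),.055*np.sin(a),.0845-.0008*a+dz])
def Rq(q): return Rn.from_quat(np.array(q)[[1,2,3,0]])
E
python3 - <<'E'
from h import *
from workcell import get_obs
o=get_obs(); print(Rq(o['ee_rot']).as_matrix().round(3))
# model fit: knob top/bottom pixels + flange axis
kt=(sc(424,227),si(478,308)); kb=(sc(440,262),si(455,332)); fl=(sc(531,327),si(357,345)); co=(sc(510,293),si(381,320))
psi0=.293
def res(p):
    N=p[:3];psi=p[3];a=p[4];r=[]
    for pix,X in ((kt,knob(N,psi,a,.0275)),(kb,knob(N,psi,a,-.024)),(fl,N+Rnut(psi)@[0,0,p[5]])):
        for n,q in zip(("scene","side"),pix): r+=list(proj(n,X)-q)
    return np.r_[r,(psi-psi0)/.01]
s=least_squares(res,[.6,.075,.12,.29,0,-.03]); print(s.x.round(4),s.fun.round(1))
N,psi,a=s.x[:3],s.x[3],s.x[4]; R=Rnut(psi)
print("bar in nut", (R.T@(np.array([.6265,.084,.375])-N)).round(3))
# overlay
for n,f,(ox,oy) in (("scene","pics/scene0.png",(200,120)),("side","pics/side0.png",(190,110))):
    im=cv2.resize(cv2.imread(f),None,fx=4,fy=4,interpolation=cv2.INTER_CUBIC)
    def circ(c,r,col):
        t=np.linspace(0,2*np.pi,60); pts=[proj(n,N+R@(np.array(c)+[r*np.cos(u),r*np.sin(u),0]))*4+1.5 for u in t]
        cv2.polylines(im,[np.int32(pts)],True,col,1,cv2.LINE_AA)
    circ([0,0,0],.028,(0,0,255)); 
    for dz in (.0275,-.0275): circ(R.T@(knob(N,psi,a,dz)-N),.013,(0,255,0))
    circ([0,0,.005*5.95/6.283],.020,(255,255,0))
    c=np.int32(proj(n,N)*4); cv2.imwrite(f"pics/ov_{n}.png",im[c[1]-250:c[1]+180,c[0]-250:c[0]+250])
E
```

```text
[[-0.     0.292 -0.956]
 [ 0.001 -0.956 -0.292]
 [-1.    -0.001  0.   ]]
[ 0.6039  0.0748  0.1126  0.2919  0.1086 -0.0312] [-1.1  0.4  0.  -0.4  1.  -0.5 -1.  -0.1 -0.5 -0.   0.3  0.6 -0.1]
bar in nut [0.145 0.002 0.22 ]
```

View pics/ov_scene.png

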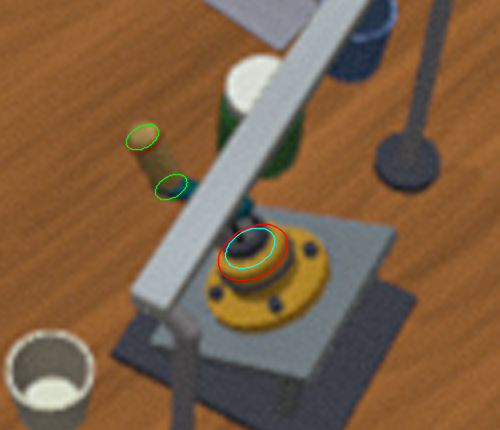

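View pics/ov_side.png

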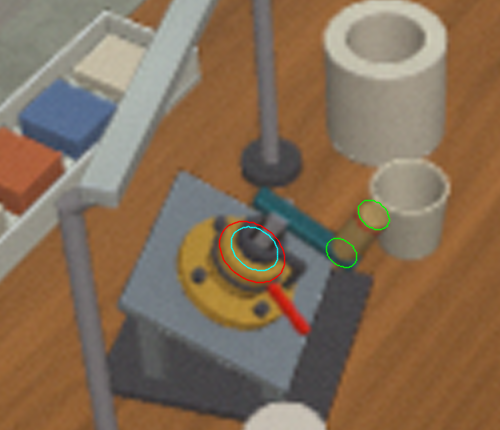

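```bash
cat >> h.py <<'E'
import json
def rows(p,R,targets,pd=4,rd=3):
    "targets: list of (pos,R matrix); each row from the running rounded commanded pose"
    out=[];p=np.array(p,float)
    for tp,tR in targets:
        d=np.round(R.T@(tp-p),pd); w=np.round(Rn.from_matrix(R.T@tR).as_rotvec(),rd)
        row={k:float(v) for k,v in zip(("dx","dy","dz","rx","ry","rz"),np.r_[d,w]) if abs(v)>1e-9}
        out.append(row); p=p+R@d; R=R@Rn.from_rotvec(w).as_matrix()
    return out,p,R
def Rtool(psi):
    r=Rnut(psi); return np.c_[-r[:,2],r[:,1],r[:,0]]
def show(o):
    for i in range(0,len(o),12): print(json.dumps(o[i:i+12]))
N0=np.array([.6039,.0748,.1126]);psi0=.292
E
python3 - <<'E'
from h import *
from workcell import get_obs
o=get_obs();p=o['ee_pos'];R0=Rq(o['ee_rot']).as_matrix()
Rt=Rtool(psi0); kn=knob(N0,psi0,.1); print(kn)
tgt=kn+Rt@np.array([-.09+.019,0,0]);print(tgt)
ts=[]
n=26
for i in range(1,n+1):
    s=i/n; pos=p+(tgt-p)*s+np.array([0,0,.06*np.sin(np.pi*s)])
    yaw=np.pi-.003; th=min(yaw,yaw*i/22); R=Rn.from_euler('z',th).as_matrix()@R0
    if i>22: R=R@Rn.from_rotvec([0,-.4887*(i-22)/4,0]).as_matrix()
    ts.append((pos,R))
ts.append((tgt,Rt))
r,pp,RR=rows(p,R0,ts,3,3); show(r); print(pp,tgt,np.abs(RR-Rt).max())
E
```

```text
[0.51809008 0.05473975 0.1614465 ]
[0.48616856 0.04514439 0.22413578]
[{"dx": -0.007, "dy": -0.017, "dz": -0.018, "rx": -0.143}, {"dx": -0.007, "dy": -0.015, "dz": -0.021, "rx": -0.142}, {"dx": -0.006, "dy": -0.011, "dz": -0.023, "rx": -0.143}, {"dx": -0.007, "dy": -0.009, "dz": -0.024, "rx": -0.143, "ry": -0.001}, {"dx": -0.006, "dy": -0.004, "dz": -0.024, "rx": -0.142}, {"dx": -0.005, "dy": -0.001, "dz": -0.026, "rx": -0.143}, {"dx": -0.005, "dy": 0.002, "dz": -0.025, "rx": -0.143}, {"dx": -0.004, "dy": 0.006, "dz": -0.024, "rx": -0.142}, {"dx": -0.004, "dy": 0.01, "dz": -0.024, "rx": -0.143}, {"dx": -0.003, "dy": 0.012, "dz": -0.022, "rx": -0.143}, {"dx": -0.001, "dy": 0.016, "dz": -0.019, "rx": -0.142, "ry": -0.001}, {"dx": -0.002, "dy": 0.019, "dz": -0.018, "rx": -0.143}]
[{"dy": 0.02, "dz": -0.014, "rx": -0.143}, {"dx": 0.001, "dy": 0.023, "dz": -0.012, "rx": -0.142}, {"dx": 0.001, "dy": 0.024, "dz": -0.008, "rx": -0.143}, {"dx": 0.003, "dy": 0.024, "dz": -0.005, "rx": -0.143}, {"dx": 0.003, "dy": 0.026, "dz": -0.001, "rx": -0.142}, {"dx": 0.004, "dy": 0.025, "dz": 0.003, "rx": -0.143, "ry": -0.001}, {"dx": 0.005, "dy": 0.024, "dz": 0.006, "rx": -0.143}, {"dx": 0.005, "dy": 0.024, "dz": 0.009, "rx": -0.142}, {"dx": 0.006, "dy": 0.022, "dz": 0.013, "rx": -0.143}, {"dx": 0.006, "dy": 0.02, "dz": 0.015, "rx": -0.143}, {"dx": 0.007, "dy": 0.017, "dz": 0.019, "ry": -0.122}, {"dx": 0.01, "dy": 0.017, "dz": 0.017, "ry": -0.123}]
[{"dx": 0.011, "dy": 0.018, "dz": 0.016, "ry": -0.122}, {"dx": 0.014, "dy": 0.017, "dz": 0.015, "ry": -0.122}, {"rx": 0.002}]
[0.48670699 0.04521494 0.22408461] [0.48616856 0.04514439 0.22413578] 0.00039326953449880797
```

Emit:
{"method": "send_rows", "body": {
  "moves": [
    {"dx": -0.007, "dy": -0.017, "dz": -0.018, "rx": -0.143},
    {"dx": -0.007, "dy": -0.015, "dz": -0.021, "rx": -0.142},
    {"dx": -0.006, "dy": -0.011, "dz": -0.023, "rx": -0.143},
    {"dx": -0.007, "dy": -0.009, "dz": -0.024, "rx": -0.143, "ry": -0.001},
    {"dx": -0.006, "dy": -0.004, "dz": -0.024, "rx": -0.142},
    {"dx": -0.005, "dy": -0.001, "dz": -0.026, "rx": -0.143},
    {"dx": -0.005, "dy": 0.002, "dz": -0.025, "rx": -0.143},
    {"dx": -0.004, "dy": 0.006, "dz": -0.024, "rx": -0.142},
    {"dx": -0.004, "dy": 0.01, "dz": -0.024, "rx": -0.143},
    {"dx": -0.003, "dy": 0.012, "dz": -0.022, "rx": -0.143},
    {"dx": -0.001, "dy": 0.016, "dz": -0.019, "rx": -0.142, "ry": -0.001},
    {"dx": -0.002, "dy": 0.019, "dz": -0.018, "rx": -0.143}
  ]
}}

```text
schema error: expected keys dx, dy, dz, rx, ry, rz
```

Emit:
{"method": "send_rows", "body": {
  "moves": [
    {"dx": -0.007, "dy": -0.017, "dz": -0.018, "rx": -0.143, "ry": 0, "rz": 0},
    {"dx": -0.007, "dy": -0.015, "dz": -0.021, "rx": -0.142, "ry": 0, "rz": 0},
    {"dx": -0.006, "dy": -0.011, "dz": -0.023, "rx": -0.143, "ry": 0, "rz": 0},
    {"dx": -0.007, "dy": -0.009, "dz": -0.024, "rx": -0.143, "ry": -0.001, "rz": 0},
    {"dx": -0.006, "dy": -0.004, "dz": -0.024, "rx": -0.142, "ry": 0, "rz": 0},
    {"dx": -0.005, "dy": -0.001, "dz": -0.026, "rx": -0.143, "ry": 0, "rz": 0},
    {"dx": -0.005, "dy": 0.002, "dz": -0.025, "rx": -0.143, "ry": 0, "rz": 0},
    {"dx": -0.004, "dy": 0.006, "dz": -0.024, "rx": -0.142, "ry": 0, "rz": 0},
    {"dx": -0.004, "dy": 0.01, "dz": -0.024, "rx": -0.143, "ry": 0, "rz": 0},
    {"dx": -0.003, "dy": 0.012, "dz": -0.022, "rx": -0.143, "ry": 0, "rz": 0},
    {"dx": -0.001, "dy": 0.016, "dz": -0.019, "rx": -0.142, "ry": -0.001, "rz": 0},
    {"dx": -0.002, "dy": 0.019, "dz": -0.018, "rx": -0.143, "ry": 0, "rz": 0}
  ]
}}

```text
time: 1.35
ee_pos: [0.3117, -0.261, 0.288]
ee_rot: [0.598, 0.377, 0.598, -0.378]
contact_force: [0.6, -1.0, 0.2]
width: 0.0855
```

```bash
sed -i 's/ if abs(v)>1e-9}/}/' h.py
python3 - <<'E'
from h import *
from workcell import get_obs
o=get_obs();print(o['time'],o['ee_pos'],Rq(o['ee_rot']).as_matrix().round(3),o['qpos'].round(3))
E
```

```text
1.35 [ 0.31165818 -0.26102874  0.28796373] [[-0.001  0.903  0.429]
 [-0.002  0.429 -0.903]
 [-1.    -0.001  0.001]] [-0.696 -0.222 -0.004  1.788 -0.002  0.431]
```

Emit:
{"method": "send_rows", "body": {
  "moves": [
    {"dx": 0, "dy": 0.02, "dz": -0.014, "rx": -0.143, "ry": 0, "rz": 0},
    {"dx": 0.001, "dy": 0.023, "dz": -0.012, "rx": -0.142, "ry": 0, "rz": 0},
    {"dx": 0.001, "dy": 0.024, "dz": -0.008, "rx": -0.143, "ry": 0, "rz": 0},
    {"dx": 0.003, "dy": 0.024, "dz": -0.005, "rx": -0.143, "ry": 0, "rz": 0},
    {"dx": 0.003, "dy": 0.026, "dz": -0.001, "rx": -0.142, "ry": 0, "rz": 0},
    {"dx": 0.004, "dy": 0.025, "dz": 0.003, "rx": -0.143, "ry": -0.001, "rz": 0},
    {"dx": 0.005, "dy": 0.024, "dz": 0.006, "rx": -0.143, "ry": 0, "rz": 0},
    {"dx": 0.005, "dy": 0.024, "dz": 0.009, "rx": -0.142, "ry": 0, "rz": 0},
    {"dx": 0.006, "dy": 0.022, "dz": 0.013, "rx": -0.143, "ry": 0, "rz": 0},
    {"dx": 0.006, "dy": 0.02, "dz": 0.015, "rx": -0.143, "ry": 0, "rz": 0},
    {"dx": 0.007, "dy": 0.017, "dz": 0.019, "rx": 0, "ry": -0.122, "rz": 0},
    {"dx": 0.01, "dy": 0.017, "dz": 0.017, "rx": 0, "ry": -0.123, "rz": 0}
  ]
}}

```text
time: 2.55
ee_pos: [0.4626, 0.0021, 0.2377]
ee_rot: [0.78, -0.091, 0.608, 0.116]
contact_force: [-0.6, -0.3, -0.3]
width: 0.0852
```

Emit:
{"method": "send_rows", "body": {
  "moves": [
    {"dx": 0.011, "dy": 0.018, "dz": 0.016, "rx": 0, "ry": -0.122, "rz": 0},
    {"dx": 0.014, "dy": 0.017, "dz": 0.015, "rx": 0, "ry": -0.122, "rz": 0},
    {"dx": 0, "dy": 0, "dz": 0, "rx": 0.002, "ry": 0, "rz": 0},
    {"dx": 0, "dy": 0, "dz": 0, "rx": 0, "ry": 0, "rz": 0}
  ]
}}

```text
time: 2.95
ee_pos: [0.486, 0.045, 0.2245]
ee_rot: [0.848, -0.076, 0.51, 0.125]
contact_force: [0.0, -0.2, 0.4]
width: 0.0854
```

```bash
cat >> h.py <<'E'
from workcell import get_obs
def wristcam():
    o=get_obs(); W=np.eye(4); W[:3,:3]=Rq(o['ee_rot']).as_matrix(); W[:3,3]=o['ee_pos']
    p=eyes.camera_params("wrist"); return p["K"]@np.linalg.inv(W@p["hand_eye"])[:3]
def pj(M,X):
    h=M@np.append(X,1); return h[:2]/h[2]
E
python3 - <<'E'
from h import *
o=get_obs();print(o['time'],o['ee_pos'],np.abs(Rq(o['ee_rot']).as_matrix()-Rtool(psi0)).max(),o['qpos'].round(3))
M=wristcam(); np.save("M1.npy",M)
for n in ("wrist","side"): cv2.imwrite(f"pics/{n}1.png",eyes.get_image(n)[:,:,::-1])
E
```

```text
2.95 [0.48598128 0.04496137 0.22445285] 0.001819505617920103 [ 0.019 -0.552 -0.453  1.197  0.126 -0.244]
```

View pics/wrist1.png

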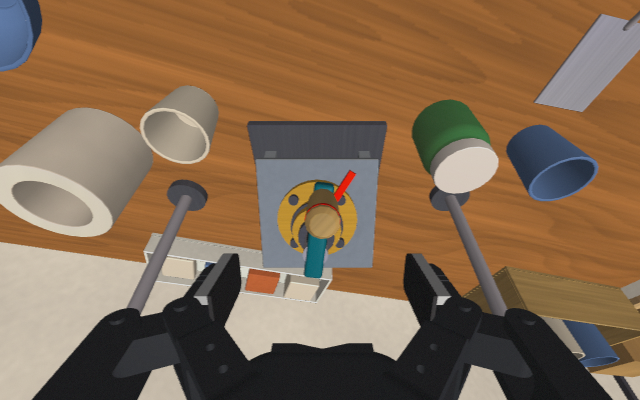

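View pics/side1.png

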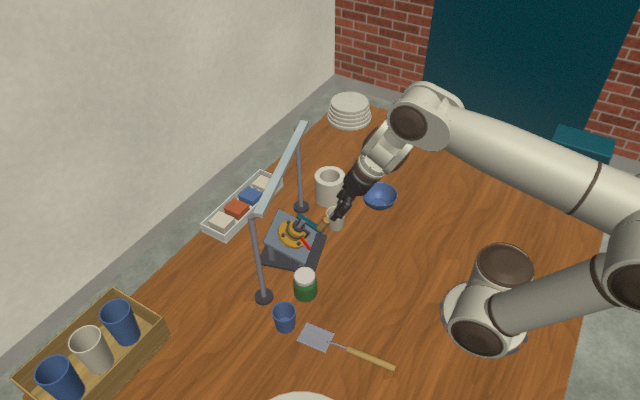

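Run:
```python
from h import *
M=np.load("M1.npy")
im=cv2.imread("pics/wrist1.png"); S=4
im=cv2.resize(im,None,fx=S,fy=S,interpolation=cv2.INTER_CUBIC)
N,psi,a=N0,psi0,.1; R=Rnut(psi)
def circ(c,r,col):
    t=np.linspace(0,2*np.pi,60); pts=[pj(M,N+R@(np.array(c)+[r*np.cos(u),r*np.sin(u),0]))*S+1.5 for u in t]
    cv2.polylines(im,[np.int32(pts)],True,col,1,cv2.LINE_AA)
circ([0,0,0],.028,(0,0,255)); circ([0,0,.005],.02,(255,255,0))
circ(R.T@(knob(N,psi,a,.0275)-N),.013,(0,255,0));circ(R.T@(knob(N,psi,a,-.0275)-N),.013,(0,255,0))
cv2.imwrite("pics/ovw.png",im[110*S:290*S,235*S:400*S])
```

```text
(no output)
```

View pics/ovw.png

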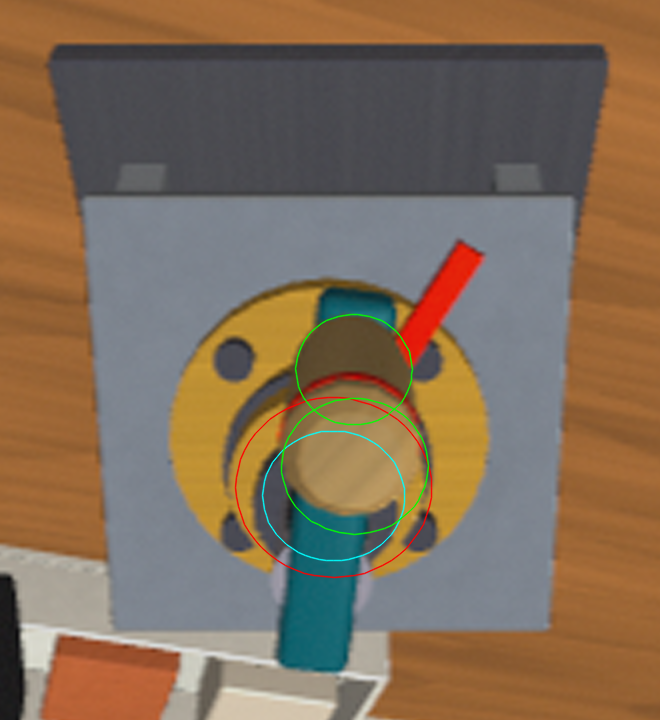

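Run:
```python
from h import *
M=np.load("M1.npy")
W=lambda x,y:(235+x/4,110+y/4)
kt={"scene":sc(424,227),"side":si(478,308),"w":W(358,449)}
kb={"scene":sc(440,262),"side":si(455,332)}
fl={"scene":sc(531,327),"side":si(357,345),"w":W(329.5,437)}
b1={"w":W(356,291)}; b2={"w":W(313,667)}
def PR(n,X): return pj(M,X) if n=="w" else proj(n,X)
def res(p):
    N=p[:3];psi=p[3];a=p[4];r=[];R=Rnut(psi)
    u=np.array([-np.cos(a),np.sin(a),0])
    k1=N+R@(u*p[6]+[0,0,.061]);k2=N+R@(-u*p[7]+[0,0,.061])
    for d,X,b in ((kt,knob(N,psi,a,.0275),1),(kb,knob(N,psi,a,-.024),1),(fl,N+R@[0,0,p[5]],1),(b1,k1,1),(b2,k2,1)):
        for n,q in d.items():
            e=PR(n,X)-q
            if n=="w": e=e-p[8:10]
            r+=list(e)
    return np.r_[r,(psi-psi0)/.004,p[8:10]/2]
s=least_squares(res,[.6,.075,.12,.29,0,-.03,.06,.04,0,0]); print(s.x.round(4),s.fun.round(1))
C_=np.linalg.inv(s.jac.T@s.jac); print(np.sqrt(np.diag(C_)).round(4))
```

```text
[ 0.6034  0.0746  0.1107  0.2913  0.1128 -0.0301  0.071   0.0234  1.0057
  1.4737] [-1.2  0.6  0.2  0.1 -1.1  0.3  0.9 -0.3 -0.8  0.4 -0.9  0.   0.6  0.9
  0.  -0.1  1.1  0.1  0.3  0.  -0.2  0.5  0.7]
[1.3000e-03 1.3000e-03 1.5000e-03 3.9000e-03 1.3100e-02 2.9000e-03
 1.1000e-03 1.5000e-03 1.2540e+00 1.3905e+00]
```

```bash
cat >> h.py <<'E'
N1=np.array([.6034,.0746,.1107]);psi1=.2915
def tcp(a,N=None,h=.003): 
    N=N1 if N is None else N
    return knob(N,psi1,a)+Rtool(psi1)@np.array([.019-h,0,0])
E
python3 - <<'E'
from h import *
o=get_obs();R=Rq(o['ee_rot']).as_matrix();p=o['ee_pos'];t=tcp(.113)
print((R.T@(t-p)).round(4), Rn.from_matrix(R.T@Rtool(psi1)).as_rotvec().round(4),o['contact_force'])
E
```

```text
[ 0.0895  0.0017 -0.0029] [0.0015 0.     0.0014] [ 0.35593565 -0.30941413  0.61689189]
```

Emit:
{"method": "send_rows", "body": {
  "moves": [
    {"dx": 0.015, "dy": 0.001, "dz": -0.001, "rx": 0.0015, "ry": 0, "rz": 0.0014},
    {"dx": 0.02, "dy": 0.0007, "dz": -0.001, "rx": 0, "ry": 0, "rz": 0},
    {"dx": 0.02, "dy": 0, "dz": -0.0009, "rx": 0, "ry": 0, "rz": 0},
    {"dx": 0.02, "dy": 0, "dz": 0, "rx": 0, "ry": 0, "rz": 0},
    {"dx": 0.0145, "dy": 0, "dz": 0, "rx": 0, "ry": 0, "rz": 0},
    {"dx": 0, "dy": 0, "dz": 0, "rx": 0, "ry": 0, "rz": 0}
  ]
}}

```text
time: 3.65
ee_pos: [0.5245, 0.0575, 0.1424]
ee_rot: [0.847, -0.074, 0.511, 0.125]
contact_force: [-0.1, -0.1, 0.1]
width: 0.0853
```

Run:
```python
from h import *
o=get_obs();R=Rq(o['ee_rot']).as_matrix();print(o['time'],(R.T@(tcp(.113)-o['ee_pos'])).round(4),o['contact_force'].round(2))
for n in ("wrist","side"): cv2.imwrite(f"pics/{n}2.png",eyes.get_image(n)[:,:,::-1])
```

```text
3.65 [-0.0027 -0.0001  0.0016] [-0.09 -0.15  0.12]
```

View pics/wrist2.png

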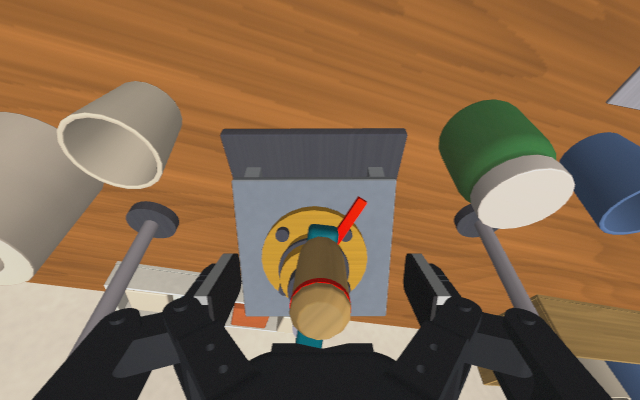

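Emit:
{"method": "send_rows", "body": {
  "moves": [
    {"dx": -0.0025, "dy": 0, "dz": 0.0015, "rx": 0, "ry": 0, "rz": 0},
    {"dx": 0, "dy": 0, "dz": 0, "rx": 0, "ry": 0, "rz": 0},
    {"dx": 0, "dy": 0, "dz": 0, "rx": 0, "ry": 0, "rz": 0},
    {"dx": 0, "dy": 0, "dz": 0, "rx": 0, "ry": 0, "rz": 0},
    {"dx": 0, "dy": 0, "dz": 0, "rx": 0, "ry": 0, "rz": 0},
    {"dx": 0, "dy": 0, "dz": 0, "rx": 0, "ry": 0, "rz": 0}
  ],
  "claw": 1,
  "newtons": 40
}}

```text
time: 4.35
ee_pos: [0.5243, 0.058, 0.1472]
ee_rot: [0.848, -0.075, 0.509, 0.125]
contact_force: [-4.3, -2.3, 5.1]
width: 0.0253
```

Run:
```python
from h import *
o=get_obs();R=Rq(o['ee_rot']).as_matrix();print(o['time'],(R.T@(tcp(.113)-o['ee_pos'])).round(4),(R.T@o['contact_force']).round(2),o['wrist_torque'].round(2),o['width'])
cv2.imwrite(f"pics/wrist3.png",eyes.get_image("wrist")[:,:,::-1])
```

```text
4.35 [ 0.0017 -0.0006 -0.0006] [-6.75 -0.98 -1.88] [-0.39  0.63 -0.12] 0.025319280053691627
```

View pics/wrist3.png

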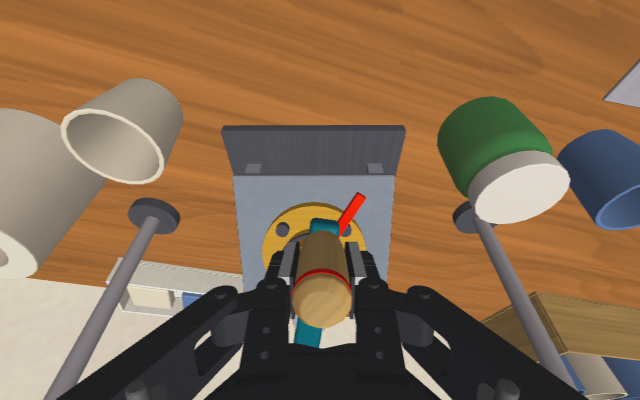

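```bash
cat > gen.py <<'E'
import sys
from h import *
def gen(a0,a1,n,N=None,h=.003,pd=4):
    # smooth-ish: linear with half steps at ends
    w=np.ones(n); w[0]=w[-1]=.5; s=np.cumsum(w)/w.sum()
    R=Rtool(psi1)
    r,p,_=rows(tcp(a0,N,h),R,[(tcp(a0+(a1-a0)*x,N,h),R) for x in s],pd)
    return r,p
if __name__=="__main__":
    a0,a1,n=float(sys.argv[1]),float(sys.argv[2]),int(sys.argv[3])
    r,p=gen(a0,a1,n); show(r)
E
python3 gen.py .113 1.1 9
```

```text
[{"dx": 0.0, "dy": 0.0034, "dz": 0.0005, "rx": 0.0, "ry": 0.0, "rz": 0.0}, {"dx": 0.0001, "dy": 0.0065, "dz": 0.0016, "rx": 0.0, "ry": 0.0, "rz": 0.0}, {"dx": 0.0001, "dy": 0.0064, "dz": 0.0024, "rx": 0.0, "ry": 0.0, "rz": 0.0}, {"dx": 0.0001, "dy": 0.006, "dz": 0.0031, "rx": 0.0, "ry": 0.0, "rz": 0.0}, {"dx": 0.0001, "dy": 0.0056, "dz": 0.0039, "rx": 0.0, "ry": 0.0, "rz": 0.0}, {"dx": 0.0001, "dy": 0.005, "dz": 0.0045, "rx": 0.0, "ry": 0.0, "rz": 0.0}, {"dx": 0.0001, "dy": 0.0045, "dz": 0.0051, "rx": 0.0, "ry": 0.0, "rz": 0.0}, {"dx": 0.0001, "dy": 0.0038, "dz": 0.0056, "rx": 0.0, "ry": 0.0, "rz": 0.0}, {"dx": 0.0001, "dy": 0.0016, "dz": 0.003, "rx": 0.0, "ry": 0.0, "rz": 0.0}]
```

Emit:
{"method": "send_rows", "body": {
  "moves": [
    {"dx": 0.0, "dy": 0.0034, "dz": 0.0005, "rx": 0.0, "ry": 0.0, "rz": 0.0},
    {"dx": 0.0001, "dy": 0.0065, "dz": 0.0016, "rx": 0.0, "ry": 0.0, "rz": 0.0},
    {"dx": 0.0001, "dy": 0.0064, "dz": 0.0024, "rx": 0.0, "ry": 0.0, "rz": 0.0},
    {"dx": 0.0001, "dy": 0.006, "dz": 0.0031, "rx": 0.0, "ry": 0.0, "rz": 0.0},
    {"dx": 0.0001, "dy": 0.0056, "dz": 0.0039, "rx": 0.0, "ry": 0.0, "rz": 0.0},
    {"dx": 0.0001, "dy": 0.005, "dz": 0.0045, "rx": 0.0, "ry": 0.0, "rz": 0.0},
    {"dx": 0.0001, "dy": 0.0045, "dz": 0.0051, "rx": 0.0, "ry": 0.0, "rz": 0.0},
    {"dx": 0.0001, "dy": 0.0038, "dz": 0.0056, "rx": 0.0, "ry": 0.0, "rz": 0.0},
    {"dx": 0.0001, "dy": 0.0016, "dz": 0.003, "rx": 0.0, "ry": 0.0, "rz": 0.0},
    {"dx": 0.0, "dy": 0.0, "dz": 0.0, "rx": 0.0, "ry": 0.0, "rz": 0.0}
  ]
}}

```text
time: 5.4
ee_pos: [0.5385, 0.1066, 0.1609]
ee_rot: [0.849, -0.075, 0.509, 0.124]
contact_force: [3.7, -7.4, 4.5]
width: 0.0251
```

```bash
cat > chk.py <<'E'
import sys
from h import *
a=float(sys.argv[1]); o=get_obs();R=Rq(o['ee_rot']).as_matrix()
print("t",o['time'],"resid(tool)",(R.T@(tcp(a)-o['ee_pos'])).round(4),"F",(R.T@o['contact_force']).round(2),"Tq",(R.T@o['wrist_torque']).round(2),o['width'].round(4))
c=Rnut(psi1).T@(o['ee_pos']-N1); print("nutframe",c.round(4),"a_meas",np.arctan2(c[1],-c[0]).round(3),"r",np.hypot(c[0],c[1]).round(4))
with open("log.txt","a") as f: f.write(f"{a} {c.tolist()} {(R.T@o['contact_force']).round(2).tolist()}\n")
if len(sys.argv)>2:
    np.save(sys.argv[2]+".npy",wristcam())
    for n in sys.argv[3:]: cv2.imwrite(f"pics/{n}_{sys.argv[2]}.png",eyes.get_image(n)[:,:,::-1])
E
python3 chk.py 1.1 b wrist
```

```text
Traceback (most recent call last):
  File "chk.py", line 4, in <module>
    print("t",o['time'],"resid(tool)",(R.T@(tcp(a)-o['ee_pos'])).round(4),"F",(R.T@o['contact_force']).round(2),"Tq",(R.T@o['wrist_torque']).round(2),o['width'].round(4))
                                                                                                                                                      ^^^^^^^^^^^^^^^^
AttributeError: 'float' object has no attribute 'round'
```

```bash
sed -i "s/,o\['width'\].round(4)/,round(o['width'],4)/" chk.py
python3 chk.py 1.1 b wrist
```

```text
t 5.4 resid(tool) [ 0.0016 -0.0003 -0.0017] F [-3.33 -8.15  3.35] Tq [-0.02 -0.29 -1.69] 0.0251
nutframe [-0.0232  0.0493  0.0692] a_meas 1.13 r 0.0545
```

View pics/wrist_b.png

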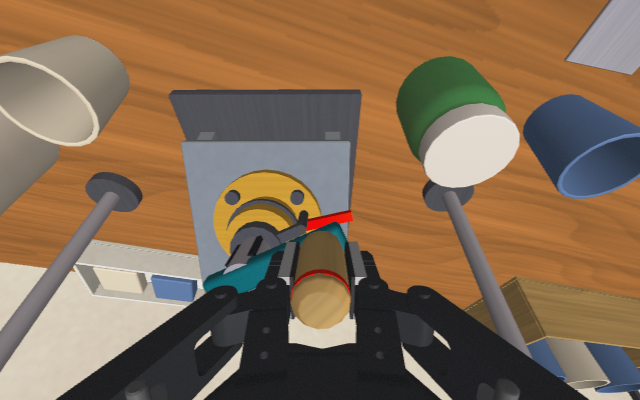

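```bash
python3 gen.py 1.1 2.2 10
```

```text
[{"dx": 0.0, "dy": 0.0014, "dz": 0.003, "rx": 0.0, "ry": 0.0, "rz": 0.0}, {"dx": 0.0001, "dy": 0.0023, "dz": 0.0064, "rx": 0.0, "ry": 0.0, "rz": 0.0}, {"dx": 0.0001, "dy": 0.0015, "dz": 0.0065, "rx": 0.0, "ry": 0.0, "rz": 0.0}, {"dx": 0.0001, "dy": 0.0007, "dz": 0.0067, "rx": 0.0, "ry": 0.0, "rz": 0.0}, {"dx": 0.0001, "dy": -0.0001, "dz": 0.0067, "rx": 0.0, "ry": 0.0, "rz": 0.0}, {"dx": 0.0001, "dy": -0.0009, "dz": 0.0067, "rx": 0.0, "ry": 0.0, "rz": 0.0}, {"dx": 0.0001, "dy": -0.0018, "dz": 0.0064, "rx": 0.0, "ry": 0.0, "rz": 0.0}, {"dx": 0.0001, "dy": -0.0025, "dz": 0.0063, "rx": 0.0, "ry": 0.0, "rz": 0.0}, {"dx": 0.0001, "dy": -0.0033, "dz": 0.0058, "rx": 0.0, "ry": 0.0, "rz": 0.0}, {"dx": 0.0001, "dy": -0.0018, "dz": 0.0028, "rx": 0.0, "ry": 0.0, "rz": 0.0}]
```

Emit:
{"method": "send_rows", "body": {
  "moves": [
    {"dx": 0.0, "dy": 0.0009, "dz": 0.003, "rx": 0.0, "ry": 0.0, "rz": 0.0},
    {"dx": 0.0001, "dy": 0.0023, "dz": 0.0064, "rx": 0.0, "ry": 0.0, "rz": 0.0},
    {"dx": 0.0001, "dy": 0.0015, "dz": 0.0065, "rx": 0.0, "ry": 0.0, "rz": 0.0},
    {"dx": 0.0001, "dy": 0.0007, "dz": 0.0067, "rx": 0.0, "ry": 0.0, "rz": 0.0},
    {"dx": 0.0001, "dy": -0.0001, "dz": 0.0067, "rx": 0.0, "ry": 0.0, "rz": 0.0},
    {"dx": 0.0001, "dy": -0.0009, "dz": 0.0067, "rx": 0.0, "ry": 0.0, "rz": 0.0},
    {"dx": 0.0001, "dy": -0.0018, "dz": 0.0064, "rx": 0.0, "ry": 0.0, "rz": 0.0},
    {"dx": 0.0001, "dy": -0.0025, "dz": 0.0063, "rx": 0.0, "ry": 0.0, "rz": 0.0},
    {"dx": 0.0001, "dy": -0.0033, "dz": 0.0058, "rx": 0.0, "ry": 0.0, "rz": 0.0},
    {"dx": 0.0001, "dy": -0.0018, "dz": 0.0028, "rx": 0.0, "ry": 0.0, "rz": 0.0},
    {"dx": 0.0, "dy": 0.0, "dz": 0.0, "rx": 0.0, "ry": 0.0, "rz": 0.0}
  ]
}}

```text
time: 6.55
ee_pos: [0.5875, 0.1162, 0.1862]
ee_rot: [0.848, -0.075, 0.51, 0.124]
contact_force: [-7.2, -8.1, 7.8]
width: 0.0252
```

```bash
python3 chk.py 2.2 c wrist side
```

```text
t 6.55 resid(tool) [ 0.0015  0.0001 -0.0002] F [-11.17  -5.67  -4.49] Tq [-0.03  1.36 -1.25] 0.0252
nutframe [0.0326 0.0444 0.0682] a_meas 2.204 r 0.0551
```

View pics/wrist_c.png

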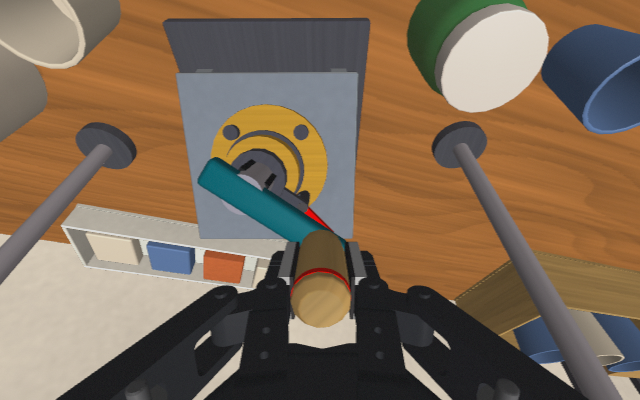

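View pics/side_c.png

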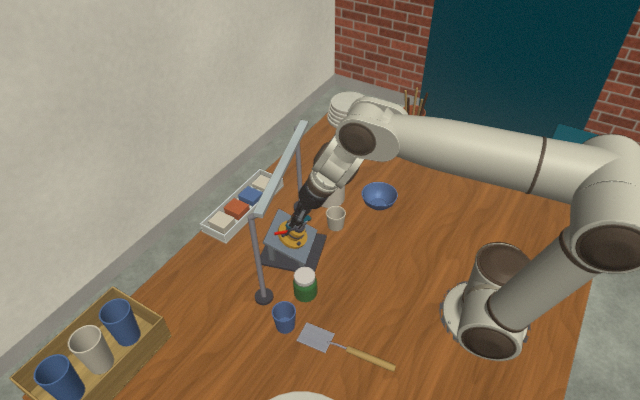

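```bash
cat > gen2.py <<'E'
import sys
from h import *
R=Rtool(psi1)
def Nof(x,y): return N1+Rnut(psi1)@np.array([x,y,0])/1000
# usage: a0 x0 y0 h0  a1 x1 y1 h1 n   (offsets mm of centre, h mm)
v=[float(s) for s in sys.argv[1:]]
a0,x0,y0,h0,a1,x1,y1,h1,n=v; n=int(n)
w=np.ones(n); w[0]=w[-1]=.5; s=np.cumsum(w)/w.sum()
r,p,_=rows(tcp(a0,Nof(x0,y0),h0/1000),R,[(tcp(a0+(a1-a0)*t,Nof(x0+(x1-x0)*t,y0+(y1-y0)*t),(h0+(h1-h0)*t)/1000),R) for t in s],4)
show(r)
E
python3 gen2.py 2.2 0 -.5 3  3.22 -.5 -1 4.5 10
```

```text
[{"dx": -0.0, "dy": -0.0019, "dz": 0.0024, "rx": 0.0, "ry": 0.0, "rz": 0.0}, {"dx": -0.0001, "dy": -0.0043, "dz": 0.0046, "rx": 0.0, "ry": 0.0, "rz": 0.0}, {"dx": -0.0001, "dy": -0.0048, "dz": 0.004, "rx": 0.0, "ry": 0.0, "rz": 0.0}, {"dx": -0.0001, "dy": -0.0052, "dz": 0.0035, "rx": 0.0, "ry": 0.0, "rz": 0.0}, {"dx": -0.0, "dy": -0.0055, "dz": 0.0028, "rx": 0.0, "ry": 0.0, "rz": 0.0}, {"dx": -0.0001, "dy": -0.0059, "dz": 0.0023, "rx": 0.0, "ry": 0.0, "rz": 0.0}, {"dx": -0.0001, "dy": -0.006, "dz": 0.0015, "rx": 0.0, "ry": 0.0, "rz": 0.0}, {"dx": -0.0001, "dy": -0.0063, "dz": 0.0009, "rx": 0.0, "ry": 0.0, "rz": 0.0}, {"dx": -0.0, "dy": -0.0062, "dz": 0.0001, "rx": 0.0, "ry": 0.0, "rz": 0.0}, {"dx": -0.0001, "dy": -0.0032, "dz": -0.0001, "rx": 0.0, "ry": 0.0, "rz": 0.0}]
```

Emit:
{"method": "send_rows", "body": {
  "moves": [
    {"dx": 0.0, "dy": -0.0019, "dz": 0.0024, "rx": 0.0, "ry": 0.0, "rz": 0.0},
    {"dx": -0.0001, "dy": -0.0043, "dz": 0.0046, "rx": 0.0, "ry": 0.0, "rz": 0.0},
    {"dx": -0.0001, "dy": -0.0048, "dz": 0.004, "rx": 0.0, "ry": 0.0, "rz": 0.0},
    {"dx": -0.0001, "dy": -0.0052, "dz": 0.0035, "rx": 0.0, "ry": 0.0, "rz": 0.0},
    {"dx": 0.0, "dy": -0.0055, "dz": 0.0028, "rx": 0.0, "ry": 0.0, "rz": 0.0},
    {"dx": -0.0001, "dy": -0.0059, "dz": 0.0023, "rx": 0.0, "ry": 0.0, "rz": 0.0},
    {"dx": -0.0001, "dy": -0.006, "dz": 0.0015, "rx": 0.0, "ry": 0.0, "rz": 0.0},
    {"dx": -0.0001, "dy": -0.0063, "dz": 0.0009, "rx": 0.0, "ry": 0.0, "rz": 0.0},
    {"dx": 0.0, "dy": -0.0062, "dz": 0.0001, "rx": 0.0, "ry": 0.0, "rz": 0.0},
    {"dx": -0.0001, "dy": -0.0032, "dz": -0.0001, "rx": 0.0, "ry": 0.0, "rz": 0.0},
    {"dx": 0.0, "dy": 0.0, "dz": 0.0, "rx": 0.0, "ry": 0.0, "rz": 0.0}
  ]
}}

```text
time: 7.75
ee_pos: [0.6207, 0.0746, 0.1966]
ee_rot: [0.848, -0.074, 0.509, 0.125]
contact_force: [5.6, 2.6, -1.2]
width: 0.0252
```

```bash
python3 chk.py 3.22 d wrist side
```

```text
t 7.75 resid(tool) [ 0.0021  0.0007 -0.0001] F [3.91 0.86 4.79] Tq [-0.   -0.52  0.24] 0.0252
nutframe [ 0.055 -0.005  0.068] a_meas -3.051 r 0.0552
```

View pics/wrist_d.png

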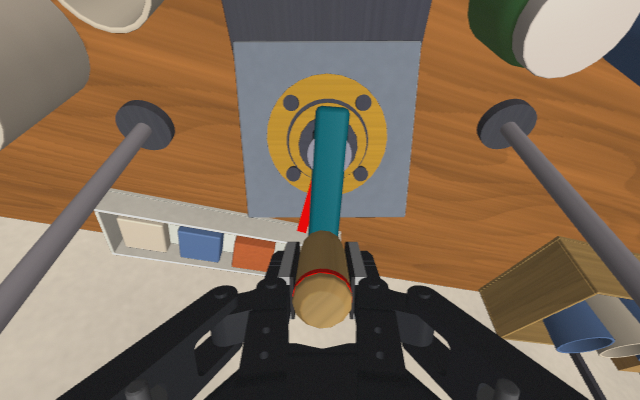

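View pics/side_d.png

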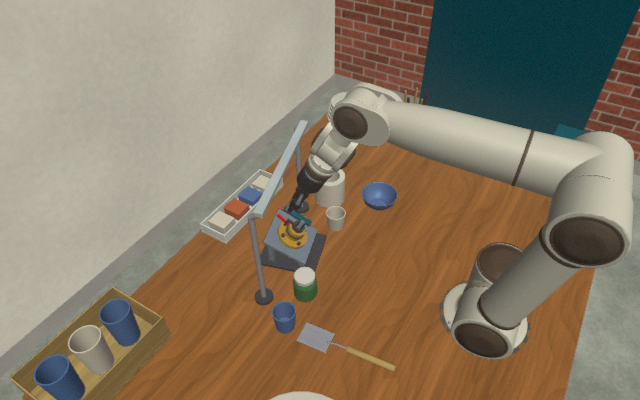

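Run:
```python
from h import *
im=cv2.imread("pics/wrist_d.png"); a=im[60:250,220:440]; cv2.imwrite("pics/d_crop.png",cv2.resize(a,None,fx=3.6,fy=3.1,interpolation=cv2.INTER_CUBIC))
```

```text
(no output)
```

View pics/d_crop.png

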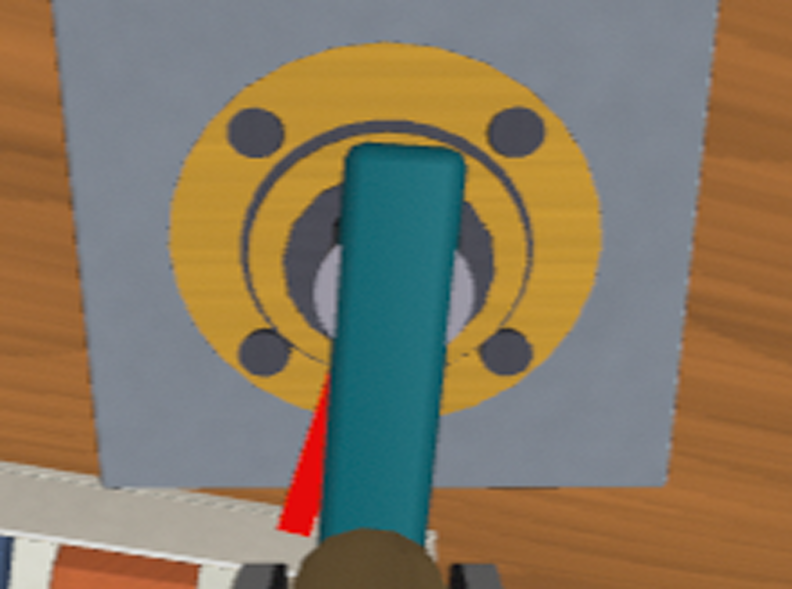

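```bash
cat > rp.py <<'E'
from h import *
def ray(M,uv,z,N=N1):
    # intersect with nut plane z
    R=Rnut(psi1); H=np.c_[M[:,:3]@R[:,0],M[:,:3]@R[:,1],M[:,:3]@(N+R[:,2]*z)+M[:,3]]
    s=np.linalg.solve(H,np.array([uv[0],uv[1],1.])); return s[:2]/s[2]
E
python3 - <<'E'
from rp import *
M=np.load("d.npy"); f=lambda x,y:(220+x/3.6,60+y/3.1)
for z in (-.03,-.035): print("bolts",z,[ray(M,f(*q),z).round(4).tolist() for q in((256,132),(516,132),(265,352),(506,352))], np.mean([ray(M,f(*q),z) for q in((256,132),(516,132),(265,352),(506,352))],0).round(4))
t,b=ray(M,f(406,152),.058),ray(M,f(374,537),.058); d=b-t; print("bar",t,b,np.pi-np.arctan2(d[1],d[0]), "dist of axis line at origin y",t[1]-t[0]*d[1]/d[0])
M=np.load("M1.npy"); f=lambda x,y:(235+x/4,110+y/4)
print("bolts start",np.mean([ray(M,f(*q),-.03) for q in((234,358),(425,358),(238,531),(419,531))],0).round(4))
t,b=ray(M,f(313,667),.061),ray(M,f(356,292),.061); d=b-t; print("bar",t,b,np.arctan2(d[1],-d[0]),t[1]-t[0]*d[1]/d[0])
E
```

```text
bolts -0.03 [[-0.0291, -0.0303], [-0.029, 0.0275], [0.0288, -0.0301], [0.0289, 0.0276]] [-0.0001 -0.0013]
bolts -0.035 [[-0.0292, -0.0308], [-0.0291, 0.0282], [0.0299, -0.0306], [0.03, 0.0283]] [ 0.0004 -0.0012]
bar [-0.02422672 -0.00018545] [ 0.04480562 -0.00465244] 3.206211134782257 dist of axis line at origin y -0.0017531298990394897
bolts start [ 0.0013 -0.0015]
bar [ 0.02156007 -0.00387353] [-0.07177151  0.00619285] 0.10744073785019015 -0.0015481453766000648
```

```bash
python3 gen2.py 3.22 -.5 -1 4.5 1.63 -.5 -1.4 4.5 12
```

```text
[{"dx": -0.0001, "dy": 0.004, "dz": 0.0002, "rx": 0.0, "ry": 0.0, "rz": 0.0}, {"dx": -0.0001, "dy": 0.0078, "dz": -0.0006, "rx": 0.0, "ry": 0.0, "rz": 0.0}, {"dx": -0.0001, "dy": 0.0078, "dz": -0.0016, "rx": 0.0, "ry": 0.0, "rz": 0.0}, {"dx": -0.0001, "dy": 0.0074, "dz": -0.0028, "rx": 0.0, "ry": 0.0, "rz": 0.0}, {"dx": -0.0001, "dy": 0.0069, "dz": -0.0038, "rx": 0.0, "ry": 0.0, "rz": 0.0}, {"dx": -0.0001, "dy": 0.0063, "dz": -0.0048, "rx": 0.0, "ry": 0.0, "rz": 0.0}, {"dx": -0.0002, "dy": 0.0056, "dz": -0.0056, "rx": 0.0, "ry": 0.0, "rz": 0.0}, {"dx": -0.0001, "dy": 0.0047, "dz": -0.0064, "rx": 0.0, "ry": 0.0, "rz": 0.0}, {"dx": -0.0001, "dy": 0.0037, "dz": -0.007, "rx": 0.0, "ry": 0.0, "rz": 0.0}, {"dx": -0.0001, "dy": 0.0027, "dz": -0.0074, "rx": 0.0, "ry": 0.0, "rz": 0.0}, {"dx": -0.0001, "dy": 0.0016, "dz": -0.0078, "rx": 0.0, "ry": 0.0, "rz": 0.0}, {"dx": -0.0001, "dy": 0.0003, "dz": -0.004, "rx": 0.0, "ry": 0.0, "rz": 0.0}]
```

Emit:
{"method": "send_rows", "body": {
  "moves": [
    {"dx": -0.0001, "dy": 0.004, "dz": 0.0002, "rx": 0.0, "ry": 0.0, "rz": 0.0},
    {"dx": -0.0001, "dy": 0.0078, "dz": -0.0006, "rx": 0.0, "ry": 0.0, "rz": 0.0},
    {"dx": -0.0001, "dy": 0.0078, "dz": -0.0016, "rx": 0.0, "ry": 0.0, "rz": 0.0},
    {"dx": -0.0001, "dy": 0.0074, "dz": -0.0028, "rx": 0.0, "ry": 0.0, "rz": 0.0},
    {"dx": -0.0001, "dy": 0.0069, "dz": -0.0038, "rx": 0.0, "ry": 0.0, "rz": 0.0},
    {"dx": -0.0001, "dy": 0.0063, "dz": -0.0048, "rx": 0.0, "ry": 0.0, "rz": 0.0},
    {"dx": -0.0002, "dy": 0.0056, "dz": -0.0056, "rx": 0.0, "ry": 0.0, "rz": 0.0},
    {"dx": -0.0001, "dy": 0.0047, "dz": -0.0064, "rx": 0.0, "ry": 0.0, "rz": 0.0},
    {"dx": -0.0001, "dy": 0.0037, "dz": -0.007, "rx": 0.0, "ry": 0.0, "rz": 0.0},
    {"dx": -0.0001, "dy": 0.0027, "dz": -0.0074, "rx": 0.0, "ry": 0.0, "rz": 0.0},
    {"dx": -0.0001, "dy": 0.0016, "dz": -0.0078, "rx": 0.0, "ry": 0.0, "rz": 0.0},
    {"dx": -0.0001, "dy": 0.0003, "dz": -0.004, "rx": 0.0, "ry": 0.0, "rz": 0.0}
  ]
}}

```text
time: 9.05
ee_pos: [0.5583, 0.1174, 0.1728]
ee_rot: [0.848, -0.075, 0.51, 0.124]
contact_force: [6.6, 0.6, -7.6]
width: 0.0247
```

Emit:
{"method": "send_rows", "body": {
  "moves": [
    {"dx": 0.0, "dy": 0.0, "dz": 0.0, "rx": 0.0, "ry": 0.0, "rz": 0.0},
    {"dx": 0.0, "dy": 0.0, "dz": 0.0, "rx": 0.0, "ry": 0.0, "rz": 0.0}
  ]
}}

```text
time: 9.25
ee_pos: [0.5583, 0.1174, 0.1727]
ee_rot: [0.847, -0.075, 0.511, 0.124]
contact_force: [1.4, -2.0, -7.0]
width: 0.0251
```

```bash
python3 chk.py 1.63 e wrist
```

```text
t 9.25 resid(tool) [0.0021 0.0009 0.0014] F [ 6.56 -2.3  -2.58] Tq [-0.05  0.88 -0.48] 0.0251
nutframe [0.0018 0.054  0.0693] a_meas 1.605 r 0.054
```

View pics/wrist_e.png

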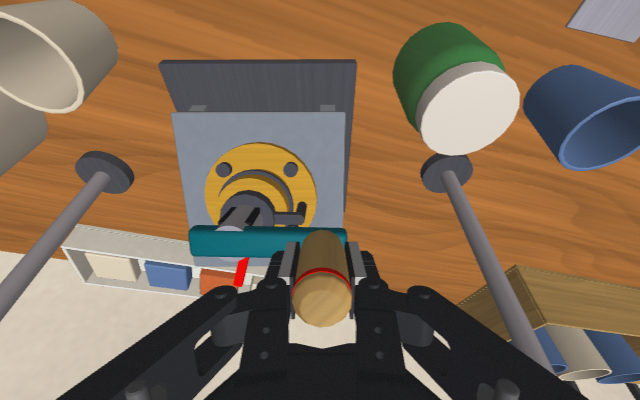

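```bash
python3 gen2.py 1.63 -.5 -1.4 4.5 4.68 -.3 -1.4 3.8 23
```

```text
[{"dx": 0.0001, "dy": -0.0004, "dz": 0.0038, "rx": 0.0, "ry": 0.0, "rz": 0.0}, {"dx": 0.0001, "dy": -0.0015, "dz": 0.0075, "rx": 0.0, "ry": 0.0, "rz": 0.0}, {"dx": 0.0002, "dy": -0.0025, "dz": 0.0072, "rx": 0.0, "ry": 0.0, "rz": 0.0}, {"dx": 0.0001, "dy": -0.0035, "dz": 0.0068, "rx": 0.0, "ry": 0.0, "rz": 0.0}, {"dx": 0.0001, "dy": -0.0043, "dz": 0.0062, "rx": 0.0, "ry": 0.0, "rz": 0.0}, {"dx": 0.0002, "dy": -0.0053, "dz": 0.0056, "rx": 0.0, "ry": 0.0, "rz": 0.0}, {"dx": 0.0001, "dy": -0.0059, "dz": 0.0048, "rx": 0.0, "ry": 0.0, "rz": 0.0}, {"dx": 0.0002, "dy": -0.0065, "dz": 0.0039, "rx": 0.0, "ry": 0.0, "rz": 0.0}, {"dx": 0.0001, "dy": -0.007, "dz": 0.003, "rx": 0.0, "ry": 0.0, "rz": 0.0}, {"dx": 0.0002, "dy": -0.0074, "dz": 0.002, "rx": 0.0, "ry": 0.0, "rz": 0.0}, {"dx": 0.0001, "dy": -0.0075, "dz": 0.001, "rx": 0.0, "ry": 0.0, "rz": 0.0}, {"dx": 0.0001, "dy": -0.0076, "dz": -0.0001, "rx": 0.0, "ry": 0.0, "rz": 0.0}]
[{"dx": 0.0002, "dy": -0.0076, "dz": -0.0012, "rx": 0.0, "ry": 0.0, "rz": 0.0}, {"dx": 0.0001, "dy": -0.0073, "dz": -0.0022, "rx": 0.0, "ry": 0.0, "rz": 0.0}, {"dx": 0.0002, "dy": -0.0069, "dz": -0.0031, "rx": 0.0, "ry": 0.0, "rz": 0.0}, {"dx": 0.0001, "dy": -0.0064, "dz": -0.0041, "rx": 0.0, "ry": 0.0, "rz": 0.0}, {"dx": 0.0002, "dy": -0.0058, "dz": -0.0049, "rx": 0.0, "ry": 0.0, "rz": 0.0}, {"dx": 0.0001, "dy": -0.0051, "dz": -0.0057, "rx": 0.0, "ry": 0.0, "rz": 0.0}, {"dx": 0.0001, "dy": -0.0042, "dz": -0.0064, "rx": 0.0, "ry": 0.0, "rz": 0.0}, {"dx": 0.0002, "dy": -0.0033, "dz": -0.0068, "rx": 0.0, "ry": 0.0, "rz": 0.0}, {"dx": 0.0001, "dy": -0.0023, "dz": -0.0073, "rx": 0.0, "ry": 0.0, "rz": 0.0}, {"dx": 0.0002, "dy": -0.0013, "dz": -0.0075, "rx": 0.0, "ry": 0.0, "rz": 0.0}, {"dx": 0.0, "dy": -0.0003, "dz": -0.0038, "rx": 0.0, "ry": 0.0, "rz": 0.0}]
```

Emit:
{"method": "send_rows", "body": {
  "moves": [
    {"dx": 0.0001, "dy": -0.0004, "dz": 0.0038, "rx": 0.0, "ry": 0.0, "rz": 0.0},
    {"dx": 0.0001, "dy": -0.0015, "dz": 0.0075, "rx": 0.0, "ry": 0.0, "rz": 0.0},
    {"dx": 0.0002, "dy": -0.0025, "dz": 0.0072, "rx": 0.0, "ry": 0.0, "rz": 0.0},
    {"dx": 0.0001, "dy": -0.0035, "dz": 0.0068, "rx": 0.0, "ry": 0.0, "rz": 0.0},
    {"dx": 0.0001, "dy": -0.0043, "dz": 0.0062, "rx": 0.0, "ry": 0.0, "rz": 0.0},
    {"dx": 0.0002, "dy": -0.0053, "dz": 0.0056, "rx": 0.0, "ry": 0.0, "rz": 0.0},
    {"dx": 0.0001, "dy": -0.0059, "dz": 0.0048, "rx": 0.0, "ry": 0.0, "rz": 0.0},
    {"dx": 0.0002, "dy": -0.0065, "dz": 0.0039, "rx": 0.0, "ry": 0.0, "rz": 0.0},
    {"dx": 0.0001, "dy": -0.007, "dz": 0.003, "rx": 0.0, "ry": 0.0, "rz": 0.0},
    {"dx": 0.0002, "dy": -0.0074, "dz": 0.002, "rx": 0.0, "ry": 0.0, "rz": 0.0},
    {"dx": 0.0001, "dy": -0.0075, "dz": 0.001, "rx": 0.0, "ry": 0.0, "rz": 0.0},
    {"dx": 0.0001, "dy": -0.0076, "dz": -0.0001, "rx": 0.0, "ry": 0.0, "rz": 0.0}
  ]
}}

```text
time: 10.5
ee_pos: [0.621, 0.0741, 0.1968]
ee_rot: [0.848, -0.074, 0.509, 0.125]
contact_force: [4.3, 5.6, -13.2]
width: 0.0249
```

```bash
python3 chk.py 3.2
```

```text
t 10.5 resid(tool) [ 0.0023  0.0023 -0.0003] F [14.38  4.14 -1.13] Tq [-0.04  0.71  0.96] 0.0249
nutframe [ 0.0552 -0.0055  0.0682] a_meas -3.042 r 0.0554
```

Emit:
{"method": "send_rows", "body": {
  "moves": [
    {"dx": 0.0003, "dy": -0.0076, "dz": -0.0012, "rx": 0.0, "ry": 0.0, "rz": 0.0},
    {"dx": 0.0002, "dy": -0.0073, "dz": -0.0022, "rx": 0.0, "ry": 0.0, "rz": 0.0},
    {"dx": 0.0003, "dy": -0.0069, "dz": -0.0031, "rx": 0.0, "ry": 0.0, "rz": 0.0},
    {"dx": 0.0002, "dy": -0.0064, "dz": -0.0041, "rx": 0.0, "ry": 0.0, "rz": 0.0},
    {"dx": 0.0003, "dy": -0.0058, "dz": -0.0049, "rx": 0.0, "ry": 0.0, "rz": 0.0},
    {"dx": 0.0002, "dy": -0.0051, "dz": -0.0057, "rx": 0.0, "ry": 0.0, "rz": 0.0},
    {"dx": 0.0002, "dy": -0.0042, "dz": -0.0064, "rx": 0.0, "ry": 0.0, "rz": 0.0},
    {"dx": 0.0003, "dy": -0.0033, "dz": -0.0068, "rx": 0.0, "ry": 0.0, "rz": 0.0},
    {"dx": 0.0002, "dy": -0.0023, "dz": -0.0073, "rx": 0.0, "ry": 0.0, "rz": 0.0},
    {"dx": 0.0003, "dy": -0.0013, "dz": -0.0075, "rx": 0.0, "ry": 0.0, "rz": 0.0},
    {"dx": 0.0001, "dy": -0.0003, "dz": -0.0038, "rx": 0.0, "ry": 0.0, "rz": 0.0},
    {"dx": 0.0, "dy": 0.0, "dz": 0.0, "rx": 0.0, "ry": 0.0, "rz": 0.0}
  ]
}}

```text
time: 11.7
ee_pos: [0.5921, 0.0127, 0.1711]
ee_rot: [0.849, -0.075, 0.508, 0.125]
contact_force: [3.0, 3.6, -7.6]
width: 0.0249
```

```bash
python3 chk.py 4.68 f wrist
```

```text
t 11.7 resid(tool) [ 0.0021  0.0011 -0.0013] F [ 8.51  2.56 -0.13] Tq [-0.    0.56  0.6 ] 0.0249
nutframe [ 0.0031 -0.0561  0.0668] a_meas -1.626 r 0.0561
```

View pics/wrist_f.png

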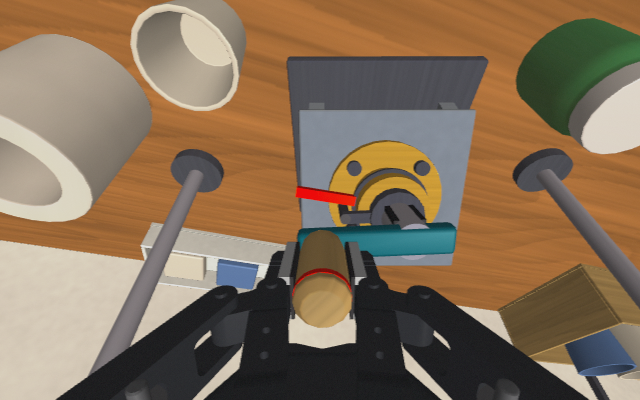

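Run:
```python
import cv2,numpy as np
for n,(x,y) in (("e",(170,190)),("f",(280,190))):
    im=cv2.imread(f"pics/wrist_{n}.png")[y:y+90,x:x+200]; cv2.imwrite(f"pics/{n}_c.png",cv2.resize(im,None,fx=4,fy=4,interpolation=cv2.INTER_CUBIC))
```

```text
(no output)
```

View pics/e_c.png

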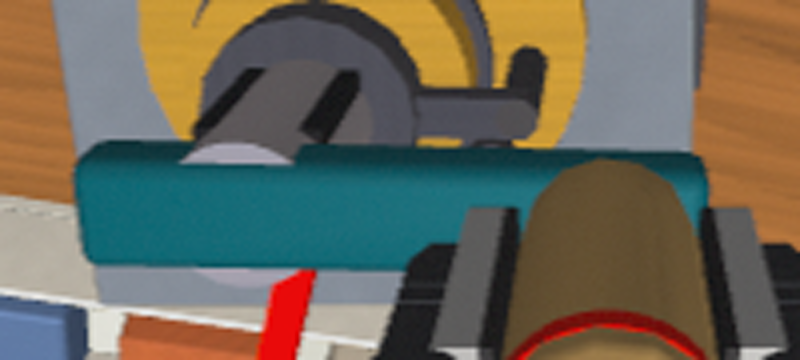

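View pics/f_c.png

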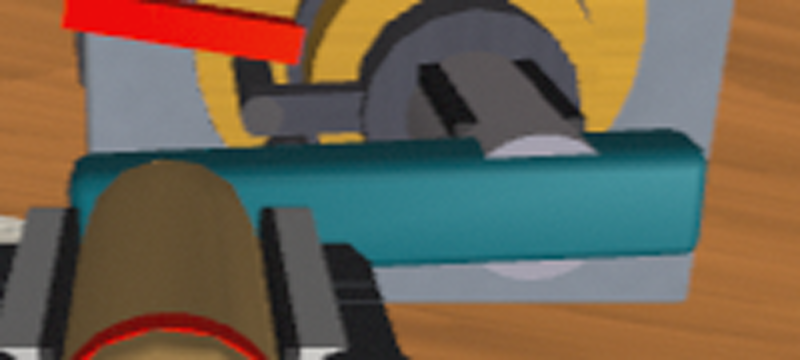

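```bash
python3 gen2.py 4.713 -.3 -1.4 2.8 3.105 -.3 -1.4 2.6 12
```

```text
[{"dx": -0.0, "dy": 0.0001, "dz": 0.004, "rx": 0.0, "ry": 0.0, "rz": 0.0}, {"dx": -0.0001, "dy": 0.0012, "dz": 0.008, "rx": 0.0, "ry": 0.0, "rz": 0.0}, {"dx": -0.0001, "dy": 0.0023, "dz": 0.0077, "rx": 0.0, "ry": 0.0, "rz": 0.0}, {"dx": -0.0001, "dy": 0.0034, "dz": 0.0072, "rx": 0.0, "ry": 0.0, "rz": 0.0}, {"dx": -0.0001, "dy": 0.0045, "dz": 0.0067, "rx": 0.0, "ry": 0.0, "rz": 0.0}, {"dx": -0.0001, "dy": 0.0053, "dz": 0.006, "rx": 0.0, "ry": 0.0, "rz": 0.0}, {"dx": -0.0001, "dy": 0.0062, "dz": 0.0052, "rx": 0.0, "ry": 0.0, "rz": 0.0}, {"dx": -0.0001, "dy": 0.0068, "dz": 0.0041, "rx": 0.0, "ry": 0.0, "rz": 0.0}, {"dx": -0.0001, "dy": 0.0074, "dz": 0.0032, "rx": 0.0, "ry": 0.0, "rz": 0.0}, {"dx": -0.0001, "dy": 0.0078, "dz": 0.002, "rx": 0.0, "ry": 0.0, "rz": 0.0}, {"dx": -0.0001, "dy": 0.008, "dz": 0.0009, "rx": 0.0, "ry": 0.0, "rz": 0.0}, {"dx": -0.0001, "dy": 0.004, "dz": -0.0, "rx": 0.0, "ry": 0.0, "rz": 0.0}]
```

Emit:
{"method": "send_rows", "body": {
  "moves": [
    {"dx": 0.0, "dy": 0.0, "dz": -0.0018, "rx": 0.0, "ry": 0.0, "rz": 0.0},
    {"dx": 0.0, "dy": 0.0, "dz": 0.0, "rx": 0.0, "ry": 0.0, "rz": 0.0}
  ]
}}

```text
time: 11.95
ee_pos: [0.5909, 0.0123, 0.1705]
ee_rot: [0.849, -0.075, 0.508, 0.125]
contact_force: [3.6, 4.3, -7.5]
width: 0.0252
```

```bash
python3 chk.py 4.713
```

```text
t 11.95 resid(tool) [ 0.0021  0.0011 -0.0017] F [8.82 3.05 0.63] Tq [0.   0.19 0.49] 0.0252
nutframe [ 0.0017 -0.0561  0.0668] a_meas -1.6 r 0.0561
```

Emit:
{"method": "send_rows", "body": {
  "moves": [
    {"dx": 0.0, "dy": 0.0001, "dz": 0.004, "rx": 0.0, "ry": 0.0, "rz": 0.0},
    {"dx": -0.0001, "dy": 0.0012, "dz": 0.008, "rx": 0.0, "ry": 0.0, "rz": 0.0},
    {"dx": -0.0001, "dy": 0.0023, "dz": 0.0077, "rx": 0.0, "ry": 0.0, "rz": 0.0},
    {"dx": -0.0001, "dy": 0.0034, "dz": 0.0072, "rx": 0.0, "ry": 0.0, "rz": 0.0},
    {"dx": -0.0001, "dy": 0.0045, "dz": 0.0067, "rx": 0.0, "ry": 0.0, "rz": 0.0},
    {"dx": -0.0001, "dy": 0.0053, "dz": 0.006, "rx": 0.0, "ry": 0.0, "rz": 0.0},
    {"dx": -0.0001, "dy": 0.0062, "dz": 0.0052, "rx": 0.0, "ry": 0.0, "rz": 0.0},
    {"dx": -0.0001, "dy": 0.0068, "dz": 0.0041, "rx": 0.0, "ry": 0.0, "rz": 0.0},
    {"dx": -0.0001, "dy": 0.0074, "dz": 0.0032, "rx": 0.0, "ry": 0.0, "rz": 0.0},
    {"dx": -0.0001, "dy": 0.0078, "dz": 0.002, "rx": 0.0, "ry": 0.0, "rz": 0.0},
    {"dx": -0.0001, "dy": 0.008, "dz": 0.0009, "rx": 0.0, "ry": 0.0, "rz": 0.0},
    {"dx": -0.0001, "dy": 0.004, "dz": 0.0, "rx": 0.0, "ry": 0.0, "rz": 0.0}
  ]
}}

```text
time: 13.15
ee_pos: [0.6199, 0.081, 0.1967]
ee_rot: [0.848, -0.075, 0.509, 0.124]
contact_force: [-7.5, -4.9, 1.5]
width: 0.0247
```

Emit:
{"method": "send_rows", "body": {
  "moves": [
    {"dx": 0.0, "dy": 0.0, "dz": 0.0, "rx": 0.0, "ry": 0.0, "rz": 0.0},
    {"dx": 0.0, "dy": 0.0, "dz": 0.0, "rx": 0.0, "ry": 0.0, "rz": 0.0}
  ]
}}

```text
time: 13.35
ee_pos: [0.6198, 0.0812, 0.1967]
ee_rot: [0.848, -0.075, 0.509, 0.125]
contact_force: [-8.1, -2.0, 1.8]
width: 0.0249
```

```bash
python3 chk.py 3.105 g wrist
python3 - <<'E'
import cv2
im=cv2.imread("pics/wrist_g.png")[60:250,220:440]; cv2.imwrite("pics/g_crop.png",cv2.resize(im,None,fx=3.6,fy=3.1,interpolation=cv2.INTER_CUBIC))
E
```

```text
t 13.35 resid(tool) [ 0.0017  0.0004 -0.0009] F [-5.53  0.38 -6.45] Tq [-0.01  1.72  0.19] 0.0249
nutframe [0.0559 0.0016 0.0677] a_meas 3.114 r 0.0559
```

View pics/g_crop.png

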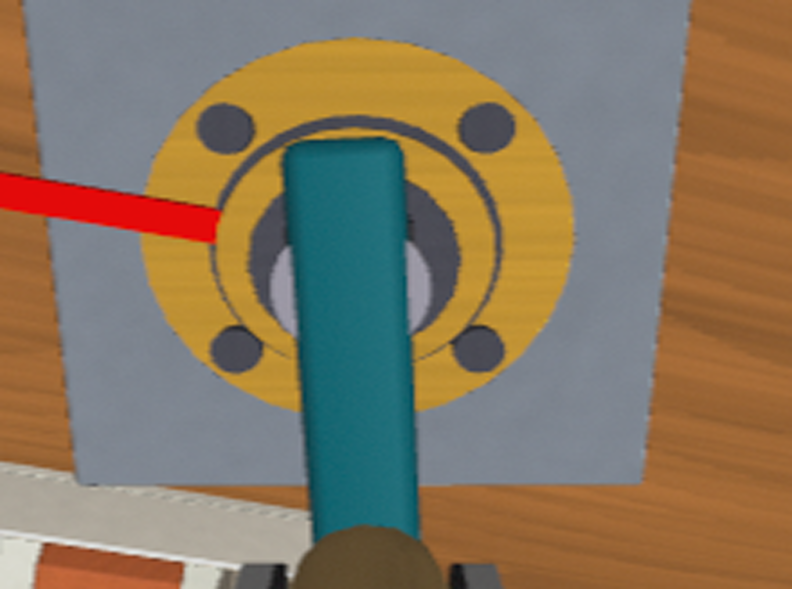

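```bash
python3 gen2.py 3.105 -.3 -1.4 2.6 5.93 -.8 -1.3 3.0 22
```

```text
[{"dx": 0.0, "dy": -0.0037, "dz": -0.0, "rx": 0.0, "ry": 0.0, "rz": 0.0}, {"dx": 0.0001, "dy": -0.0073, "dz": -0.0007, "rx": 0.0, "ry": 0.0, "rz": 0.0}, {"dx": 0.0001, "dy": -0.0072, "dz": -0.0018, "rx": 0.0, "ry": 0.0, "rz": 0.0}, {"dx": 0.0001, "dy": -0.0069, "dz": -0.0027, "rx": 0.0, "ry": 0.0, "rz": 0.0}, {"dx": 0.0001, "dy": -0.0065, "dz": -0.0035, "rx": 0.0, "ry": 0.0, "rz": 0.0}, {"dx": 0.0001, "dy": -0.006, "dz": -0.0044, "rx": 0.0, "ry": 0.0, "rz": 0.0}, {"dx": 0.0001, "dy": -0.0053, "dz": -0.0052, "rx": 0.0, "ry": 0.0, "rz": 0.0}, {"dx": 0.0001, "dy": -0.0045, "dz": -0.0059, "rx": 0.0, "ry": 0.0, "rz": 0.0}, {"dx": 0.0001, "dy": -0.0038, "dz": -0.0064, "rx": 0.0, "ry": 0.0, "rz": 0.0}, {"dx": 0.0, "dy": -0.0028, "dz": -0.0068, "rx": 0.0, "ry": 0.0, "rz": 0.0}, {"dx": 0.0001, "dy": -0.0019, "dz": -0.0072, "rx": 0.0, "ry": 0.0, "rz": 0.0}, {"dx": 0.0001, "dy": -0.001, "dz": -0.0073, "rx": 0.0, "ry": 0.0, "rz": 0.0}]
[{"dx": 0.0001, "dy": 0.0001, "dz": -0.0074, "rx": 0.0, "ry": 0.0, "rz": 0.0}, {"dx": 0.0001, "dy": 0.001, "dz": -0.0074, "rx": 0.0, "ry": 0.0, "rz": 0.0}, {"dx": 0.0001, "dy": 0.0021, "dz": -0.0071, "rx": 0.0, "ry": 0.0, "rz": 0.0}, {"dx": 0.0001, "dy": 0.0029, "dz": -0.0068, "rx": 0.0, "ry": 0.0, "rz": 0.0}, {"dx": 0.0001, "dy": 0.0039, "dz": -0.0064, "rx": 0.0, "ry": 0.0, "rz": 0.0}, {"dx": 0.0001, "dy": 0.0046, "dz": -0.0057, "rx": 0.0, "ry": 0.0, "rz": 0.0}, {"dx": 0.0, "dy": 0.0054, "dz": -0.0051, "rx": 0.0, "ry": 0.0, "rz": 0.0}, {"dx": 0.0001, "dy": 0.006, "dz": -0.0044, "rx": 0.0, "ry": 0.0, "rz": 0.0}, {"dx": 0.0001, "dy": 0.0065, "dz": -0.0035, "rx": 0.0, "ry": 0.0, "rz": 0.0}, {"dx": 0.0001, "dy": 0.0035, "dz": -0.0014, "rx": 0.0, "ry": 0.0, "rz": 0.0}]
```

Emit:
{"method": "send_rows", "body": {
  "moves": [
    {"dx": 0.0, "dy": -0.0037, "dz": 0.0, "rx": 0.0, "ry": 0.0, "rz": 0.0},
    {"dx": 0.0001, "dy": -0.0073, "dz": -0.0007, "rx": 0.0, "ry": 0.0, "rz": 0.0},
    {"dx": 0.0001, "dy": -0.0072, "dz": -0.0018, "rx": 0.0, "ry": 0.0, "rz": 0.0},
    {"dx": 0.0001, "dy": -0.0069, "dz": -0.0027, "rx": 0.0, "ry": 0.0, "rz": 0.0},
    {"dx": 0.0001, "dy": -0.0065, "dz": -0.0035, "rx": 0.0, "ry": 0.0, "rz": 0.0},
    {"dx": 0.0001, "dy": -0.006, "dz": -0.0044, "rx": 0.0, "ry": 0.0, "rz": 0.0},
    {"dx": 0.0001, "dy": -0.0053, "dz": -0.0052, "rx": 0.0, "ry": 0.0, "rz": 0.0},
    {"dx": 0.0001, "dy": -0.0045, "dz": -0.0059, "rx": 0.0, "ry": 0.0, "rz": 0.0},
    {"dx": 0.0001, "dy": -0.0038, "dz": -0.0064, "rx": 0.0, "ry": 0.0, "rz": 0.0},
    {"dx": 0.0, "dy": -0.0028, "dz": -0.0068, "rx": 0.0, "ry": 0.0, "rz": 0.0},
    {"dx": 0.0001, "dy": -0.0019, "dz": -0.0072, "rx": 0.0, "ry": 0.0, "rz": 0.0},
    {"dx": 0.0001, "dy": -0.001, "dz": -0.0073, "rx": 0.0, "ry": 0.0, "rz": 0.0}
  ]
}}

```text
time: 14.6
ee_pos: [0.5926, 0.0127, 0.171]
ee_rot: [0.849, -0.075, 0.509, 0.124]
contact_force: [-0.4, 1.0, 6.2]
width: 0.0251
```

Emit:
{"method": "send_rows", "body": {
  "moves": [
    {"dx": 0.0001, "dy": 0.0001, "dz": -0.0074, "rx": 0.0, "ry": 0.0, "rz": 0.0},
    {"dx": 0.0001, "dy": 0.001, "dz": -0.0074, "rx": 0.0, "ry": 0.0, "rz": 0.0},
    {"dx": 0.0001, "dy": 0.0021, "dz": -0.0071, "rx": 0.0, "ry": 0.0, "rz": 0.0},
    {"dx": 0.0001, "dy": 0.0029, "dz": -0.0068, "rx": 0.0, "ry": 0.0, "rz": 0.0},
    {"dx": 0.0001, "dy": 0.0039, "dz": -0.0064, "rx": 0.0, "ry": 0.0, "rz": 0.0},
    {"dx": 0.0001, "dy": 0.0046, "dz": -0.0057, "rx": 0.0, "ry": 0.0, "rz": 0.0},
    {"dx": 0.0, "dy": 0.0054, "dz": -0.0051, "rx": 0.0, "ry": 0.0, "rz": 0.0},
    {"dx": 0.0001, "dy": 0.006, "dz": -0.0044, "rx": 0.0, "ry": 0.0, "rz": 0.0},
    {"dx": 0.0001, "dy": 0.0065, "dz": -0.0035, "rx": 0.0, "ry": 0.0, "rz": 0.0},
    {"dx": 0.0001, "dy": 0.0035, "dz": -0.0014, "rx": 0.0, "ry": 0.0, "rz": 0.0},
    {"dx": 0.0, "dy": 0.0, "dz": 0.0, "rx": 0.0, "ry": 0.0, "rz": 0.0}
  ]
}}

```text
time: 15.7
ee_pos: [0.5358, 0.0342, 0.1441]
ee_rot: [0.848, -0.075, 0.509, 0.125]
contact_force: [0.1, 0.5, 5.3]
width: 0.0249
```

```bash
python3 chk.py 5.93 h wrist
```

```text
t 15.7 resid(tool) [0.0016 0.0003 0.0002] F [-4.55  0.43  2.67] Tq [-0.03 -0.07  0.21] 0.0249
nutframe [-0.0518 -0.0193  0.0654] a_meas -0.357 r 0.0552
```

View pics/wrist_h.png

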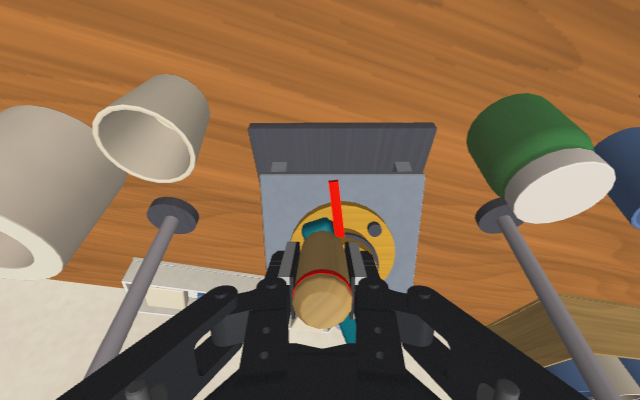

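Emit:
{"method": "send_rows", "body": {
  "moves": [
    {"dx": 0.0, "dy": 0.001, "dz": -0.0003, "rx": 0.0, "ry": 0.0, "rz": 0.0},
    {"dx": 0.0, "dy": 0.001, "dz": -0.0003, "rx": 0.0, "ry": 0.0, "rz": 0.0},
    {"dx": 0.0, "dy": 0.0, "dz": 0.0, "rx": 0.0, "ry": 0.0, "rz": 0.0}
  ]
}}

```text
time: 16.05
ee_pos: [0.5355, 0.0347, 0.1442]
ee_rot: [0.849, -0.075, 0.509, 0.123]
contact_force: [3.5, -5.7, 5.8]
width: 0.0249
```

```bash
python3 chk.py 5.93
```

```text
t 16.05 resid(tool) [ 0.0017 -0.0003  0.0002] F [-4.31 -6.44  4.22] Tq [ 0.02 -0.51 -1.34] 0.0249
nutframe [-0.0518 -0.0187  0.0655] a_meas -0.347 r 0.0551
```

Emit:
{"method": "send_rows", "body": {
  "moves": [
    {"dx": 0.0, "dy": 0.001, "dz": -0.0003, "rx": 0.0, "ry": 0.0, "rz": 0.0},
    {"dx": 0.0, "dy": 0.0005, "dz": -0.0002, "rx": 0.0, "ry": 0.0, "rz": 0.0},
    {"dx": 0.0, "dy": 0.0, "dz": 0.0, "rx": 0.0, "ry": 0.0, "rz": 0.0}
  ]
}}

```text
time: 16.35
ee_pos: [0.5352, 0.0351, 0.1442]
ee_rot: [0.849, -0.076, 0.508, 0.122]
contact_force: [9.4, -10.3, 2.8]
width: 0.0249
```

```bash
python3 chk.py 5.93
```

```text
t 16.35 resid(tool) [ 0.0018 -0.0007  0.0004] F [  0.44 -12.5    6.63] Tq [-0.01 -0.92 -2.54] 0.0249
nutframe [-0.052  -0.0183  0.0655] a_meas -0.338 r 0.0551
```

Emit:
{"method": "send_rows", "body": {
  "moves": [
    {"dx": 0.0, "dy": -0.002, "dz": 0.0007, "rx": 0.0, "ry": 0.0, "rz": 0.0},
    {"dx": 0.0, "dy": 0.0, "dz": 0.0, "rx": 0.0, "ry": 0.0, "rz": 0.0}
  ]
}}

```text
time: 16.55
ee_pos: [0.5356, 0.0345, 0.1441]
ee_rot: [0.849, -0.075, 0.509, 0.124]
contact_force: [2.7, -3.4, 6.7]
width: 0.0249
```

```bash
python3 chk.py 5.93
```

```text
t 16.55 resid(tool) [ 0.0016 -0.0001  0.0003] F [-5.16 -4.05  4.58] Tq [-0.03 -0.4  -0.82] 0.0249
nutframe [-0.0519 -0.0189  0.0654] a_meas -0.35 r 0.0552
```

Emit:
{"method": "send_rows", "body": {
  "moves": [
    {"dx": 0.0, "dy": 0.0, "dz": 0.0, "rx": 0.0, "ry": 0.0, "rz": 0.0},
    {"dx": 0.0, "dy": 0.0, "dz": 0.0, "rx": 0.0, "ry": 0.0, "rz": 0.0},
    {"dx": 0.0, "dy": 0.0, "dz": 0.0, "rx": 0.0, "ry": 0.0, "rz": 0.0},
    {"dx": 0.0, "dy": 0.0, "dz": 0.0, "rx": 0.0, "ry": 0.0, "rz": 0.0},
    {"dx": 0.0, "dy": 0.0, "dz": 0.0, "rx": 0.0, "ry": 0.0, "rz": 0.0},
    {"dx": 0.0, "dy": 0.0, "dz": 0.0, "rx": 0.0, "ry": 0.0, "rz": 0.0}
  ],
  "claw": 0
}}

```text
time: 17.15
ee_pos: [0.535, 0.0353, 0.1432]
ee_rot: [0.848, -0.075, 0.51, 0.125]
contact_force: [-0.3, 0.4, 0.3]
width: 0.0853
```

```bash
python3 chk.py 5.93 i wrist
```

```text
t 17.15 resid(tool) [ 0.001  -0.0011  0.001 ] F [-0.35  0.51  0.02] Tq [-0.01  0.36 -0.04] 0.0853
nutframe [-0.0526 -0.0179  0.0648] a_meas -0.329 r 0.0556
```

View pics/wrist_i.png

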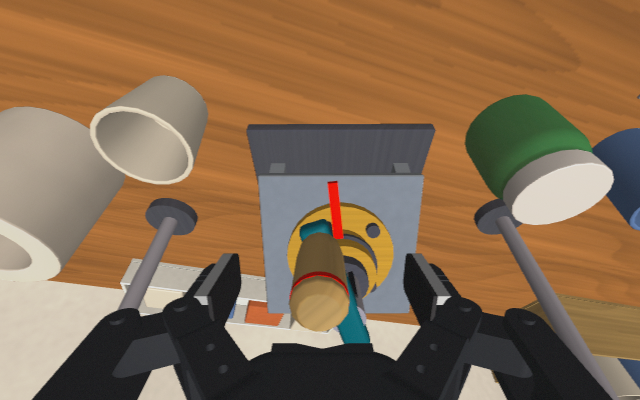

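Emit:
{"method": "send_rows", "body": {
  "moves": [
    {"dx": -0.01, "dy": 0.0, "dz": 0.0, "rx": 0.0, "ry": 0.0, "rz": 0.0},
    {"dx": -0.02, "dy": 0.0, "dz": 0.0, "rx": 0.0, "ry": 0.0, "rz": 0.0},
    {"dx": -0.025, "dy": 0.0, "dz": 0.0, "rx": 0.0, "ry": 0.0, "rz": 0.0},
    {"dx": -0.025, "dy": 0.0, "dz": 0.0, "rx": 0.0, "ry": 0.0, "rz": 0.0},
    {"dx": -0.025, "dy": 0.0, "dz": 0.0, "rx": 0.0, "ry": 0.0, "rz": 0.0},
    {"dx": -0.01, "dy": 0.0, "dz": -0.015, "rx": 0.0, "ry": 0.0, "rz": 0.0},
    {"dx": -0.0, "dy": 0.0, "dz": -0.025, "rx": 0.0, "ry": 0.0, "rz": 0.0},
    {"dx": 0.0, "dy": 0.0, "dz": -0.02, "rx": 0.0, "ry": 0.0, "rz": 0.0},
    {"dx": 0.0, "dy": 0.0, "dz": 0.0, "rx": 0.0, "ry": 0.0, "rz": 0.0},
    {"dx": 0.0, "dy": 0.0, "dz": 0.0, "rx": 0.0, "ry": 0.0, "rz": 0.0}
  ]
}}

```text
time: 18.2
ee_pos: [0.4329, 0.0043, 0.2178]
ee_rot: [0.849, -0.075, 0.509, 0.124]
contact_force: [0.3, -0.4, -0.5]
width: 0.0855
```

```bash
python3 chk.py 5.93 j wrist scene side
python3 - <<'E'
import cv2
im=cv2.imread("pics/wrist_j.png")[120:320,220:440]; cv2.imwrite("pics/j_crop.png",cv2.resize(im,None,fx=3.6,fy=3,interpolation=cv2.INTER_CUBIC))
im=cv2.imread("pics/side_j.png")[110:310,190:410]; cv2.imwrite("pics/sj_crop.png",cv2.resize(im,None,fx=3.5,fy=2.8,interpolation=cv2.INTER_CUBIC))
E
```

```text
t 18.2 resid(tool) [ 0.1171 -0.0007  0.0599] F [ 0.5  -0.46 -0.03] Tq [ 0.02  0.39 -0.04] 0.0855
nutframe [-0.1117 -0.0183  0.1807] a_meas -0.163 r 0.1132
```

View pics/j_crop.png

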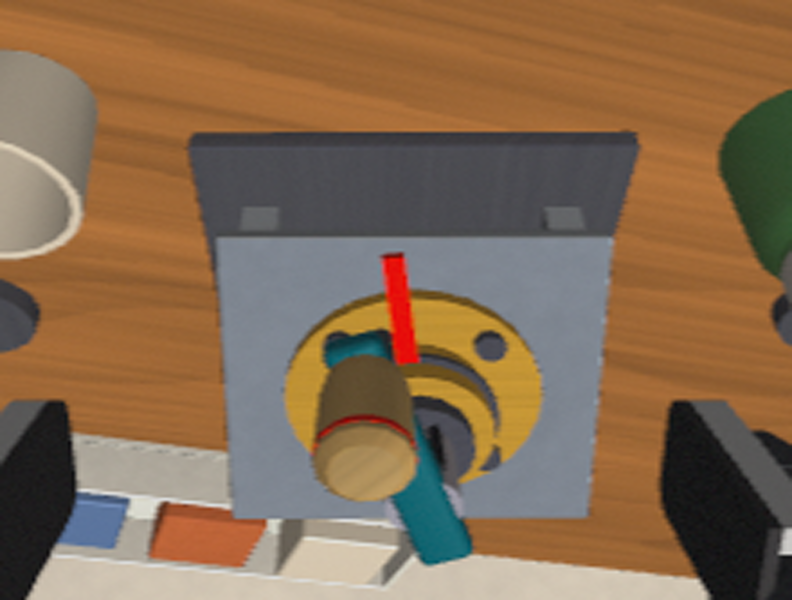

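View pics/sj_crop.png

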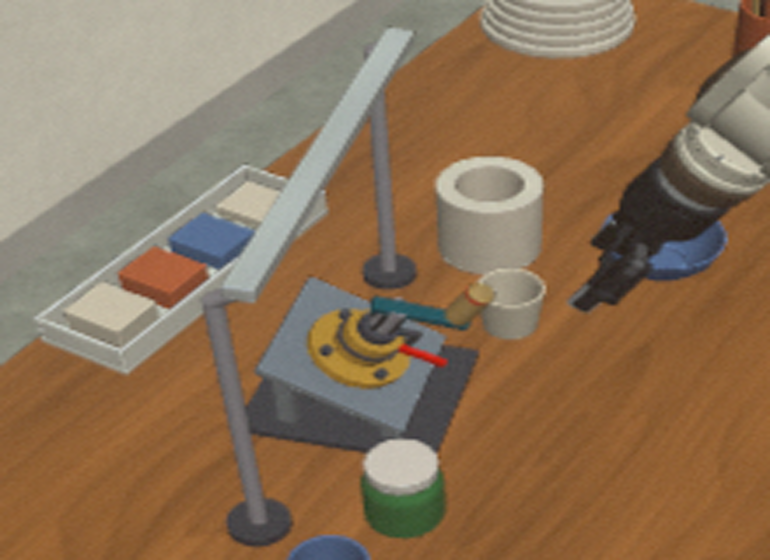

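View pics/scene_j.png

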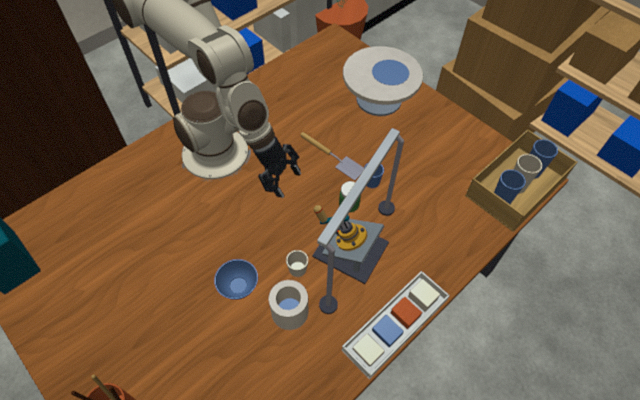

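Run:
```python
from rp import *
M=np.load("j.npy"); f=lambda x,y:(220+x/3.6,120+y/3)
N=N1+Rnut(psi1)@np.array([-.0005,-.0013,0])
t,b=ray(M,f(360,345),.0562,N),ray(M,f(441,556),.0562,N); d=t-b; print("bar",t,b,2*np.pi+np.arctan2(d[1],-d[0]))
k=ray(M,f(365,463),.107,N);print("knobtop",k,2*np.pi+np.arctan2(k[1],-k[0]),np.hypot(*k))
# fit a from knob top in scene/side/wrist
pt=[ray(M,f(*q),-.012,N) for q in((394,255),(408,362))]; d=pt[0]-pt[1]; print("pointer",pt,2*np.pi+np.arctan2(pt[0][1],-pt[0][0]))
c=[ray(M,f(*q),-.03,N) for q in((337,345),(490,347))]; print("bolts mid",np.mean(c,0))
# pointer consistency earlier: image f, tap max ~4.68
M=np.load("g.npy"); g=lambda x,y:(220+x/3.6,60+y/3.1)
p=[ray(M,g(*q),-.012,N) for q in((0,192),(217,226))];print("ptr at g",p,2*np.pi+np.arctan2(p[0][1],-p[0][0]))
M=np.load("d.npy"); p=[ray(M,g(*q),-.012,N) for q in((294,530),(320,420))];print("ptr at d",p,2*np.pi+np.arctan2(p[0][1],-p[0][0]))
```

```text
bar [-0.06686434 -0.01993403] [0.01965044 0.00502525] 6.002314564424557
knobtop [-0.05295045 -0.01843391] 5.9481728698190945 0.056067447224338096
pointer [array([-0.07602207, -0.00857697]), array([-0.02697069, -0.00318274])] 6.1708383172665515
bolts mid [-0.026149   -0.00039589]
ptr at g [array([-0.01349096, -0.07464798]), array([-0.00539048, -0.02963668])] 4.891186756481459
ptr at d [array([ 0.07516904, -0.02174106]), array([ 0.04358576, -0.01509926])] 3.4231386733530833
```

Run:
```python
from workcell import bot,get_obs
print(bot.sign_off(), get_obs()['time'])
```

```text
the job is handed in; nothing more can be done
the job is handed in; nothing more can be done
```

The tapping cycle is complete and handed in at about 18 s. The collar is down on the nut, the crank is released, and the gripper is clear of everything.

**Strokes:** I gripped the knob along the tap's axis and carried it round without changing the gripper's orientation. These values come from the arm's measured positions:

| Stroke | Tap angle (rad) | Size (rad) |
|---|---|---|
| Forward 1 | about 0.11–0.14 to 3.21 | about 3.07–3.10 |
| Back 1 | to 1.61 | about 1.60 |
| Forward 2 | to 4.68 | about 3.07 |
| Back 2 | to 3.09 | about 1.59 |
| Forward 3 | to the stop, nominally 5.95 | about 2.86 |

- **Turn sizes:** The forward turns fell slightly short of half a turn (3.14), by choice, to stay within your limit. I paused near the end of the second one and nudged it on by 0.03 rad. The back turns came out 0.02–0.03 rad over a quarter turn.
- **Collar seating:** At the end the force built up to 12.5 N with hardly any movement, so the stop was reached. After release, the knob in the wrist image reads 5.95. The red pointer agrees, at about 5.96. The crank bar's edge reads 6.00, which I put down to rough pixel picking on a short bar.
- **Nut position:** My first camera estimate was about 1.3 mm off sideways, so I corrected it during the strokes. Side loads stayed at or below about 14 N wherever I read them.
- **Surroundings:** In the last pictures the cups, jar, mould, bowl and spatula look unmoved. The contact force with the gripper open was about zero.

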